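# Load the syringe warmer

## Robot

A 6-joint arm with a two-finger parallel gripper is mounted at the origin on a cart in front of the work surface, level with it; the furniture and walls round the work are solid. World frame = base frame: x ahead of the robot, y to its left, z up, the work surface at z = 0. Lengths are in mm, angles in rad, forces in N, time in s.
With the tool pointing down it reaches from about 350 to 950 mm from the base axis. Payload 17.4 kg.
Tool frame: the origin (TCP) lies midway between the tips of the shut fingers; the grasp point (between the pads) lies 19 mm behind it (env.grip_depth is the distance from the TCP to the grasp point, in mm); z points along the fingers, y is the direction in which the jaws open and shut (so a half turn about z gives the same grasp; the last joint's range is limited). The gripper opens to 93 mm and grips with 3 to 60 N. Pads are 15 mm wide; open, the fingers measure 128 mm over their backs; the gripper's body (75 mm by 188 mm) begins 65 mm behind the grasp point.
Start: joints at [1.13, 0.116, 1.442, -0, 1.584, -0.038], TCP at [264.605, 620.98, 218.646] pointing down, gripper open.
Joint ranges: [-2.83, 2.83], [-0.83, 2.19], [0.07, 2.5], [-1.14, 4.28], [0.01, 3], [-2.97, 2.97]. Speed limits (rad/s): [1.89, 1.89, 2.22, 3.14, 3.14, 3.14].

## Interface

Orientations are given as a unit quaternion [w, x, y, z].
In Python, from station import env gives the robot as it stands.
- The arm moves only by the tool move_arm, never from a script. Its argument "motion" is a list of rows, each a list of 4 numbers: the shift along the world's x, y, z in mm, then the turn about the world's z in degrees. A call has exactly 5 rows; each row is the pose to reach, as a shift and turn from the pose measured when the call began; what a row does not reach only later rows make up. A row lasts 1/12 s, in which the tool goes at most 41.7 mm and 7.16 degrees, less where a joint would pass 70% of its speed; a pose out of reach is approached as far as the arm can. A call with a gripper value outside its range is refused whole. "grip" is the finger opening in mm, from 0 to 93, set as the call begins (left out, the last holds). The fingers move at their own pace and stop on an object; "grip_force" is the grip in N (left out, the last holds). Time passes only in rows, so rows that repeat a pose let the fingers close, or fill a call up. It gives the time, the measured TCP pose, the force and the opening at its end, in the units of the state.
- env.sense(): the state, without advancing time (a new reading comes with each control period).
- env.read_camera(name): name is "scene" or "top"; returns a dict with "pixels" (384x512x3 uint8, red, green, blue), "intrinsics" (3x3 intrinsics, pixels), "k1" (the pictures are not rectified: a ray, as slopes to the right and down, at radius r is drawn at 1 + k1 r^2 times it, then the intrinsics apply), "extrinsics" (4x4, takes a point from camera to world coordinates). Camera axes: x right, y up, looking along -z (the intrinsics and any distortion apply to the point x, -y, -z); pixel columns grow to the right and rows downward; lengths in mm; the calibration is good to about 2 mm. A picture is of the moment at which its call begins. There is no depth.
- env.sign_off(): hands the job in, once; it reports no verdict.
The state is a dict: "time_s": time; "qpos": joint angles; "qd": joint speeds; "joint_torque": joint torques, N m; "position": TCP position; "tool_rot": TCP orientation; "ft_force": force on the tool from outside, world axes, zero at the start; "wrist_torque": the same for the moment, N m; "grip_width": finger opening in mm.
Only numpy, scipy, OpenCV 4.12 (cv2) and the standard library are available. Lean on these libraries where they do the work, as an engineer would, in place of code of your own. Each camera call takes 0.05 s, during which the arm holds its last target.

## Task

Put all the dosing syringes into the warming box. Swing its hatch up and right over and let it down gently onto its stop, lay every syringe that lies on the bench flat on the box's floor, none on top of another, then swing the hatch back and lower it gently shut. Only after that throw the lever on the front into the marked notch, the middle one with the pointer, and let go of it; leave the cotton roll, the timer and the tweezers alone.

Things in the scene. Friction and masses are not known exactly. Their poses are not given: they have to be found in the camera images.
- warmer: Warming box: fixed grey chest, outside 228 (x) x 180 (y) mm, rim 66 mm high, walls 6 mm, floor 9 mm up, inside 216 x 168 mm. Origin: centre of the underside, on the bench; x points away from the robot (small yaw apart), y to its left. A steel bracket with a rubber pad, 93 mm high, 75 mm out from its right (-y) wall, is the open hatch's stop.
- hatch (a joint): Hatch angle, rad: 0 shut on the rim, 1.57 upright, 2.7 resting on the stop bracket. Resting open, its free edge is 155 mm high. A steel plate 232 x 180 x 7 mm, 0.3 kg, hinged along the chest's right-hand (-y) rim, so it swings over to the right. Lightly damped: let go short of its ends, the hatch falls. Gently means slower than 1.6 rad/s.
- hatch_hinge (a point): Point on the hinge line round which the grip's centre circles, at 140 mm, in the chest's y-z plane. Fixed to the chest (same axes), 140 mm in front (-x) and 90 mm to the right (-y) of its origin, 70.5 mm above the bench.
- hatch_grip (a point): Centre of the hatch's side grip: a black round bar, 14 mm diameter, 42 mm long, parallel to the hinge (chest's x), sticking out of the hatch's front edge toward the robot; free air all round it. At hatch angle q it lies at hatch_hinge + 140 mm x (cos q along the chest's y, sin q up). It may turn between the fingers.
- lever (a joint): Angle of the lever on the chest's front, rad, in the chest's y-z plane: -0.5 leaning right (-y), 0 upright, +0.5 leaning left. Sprung detents hold it in notches at -0.5, 0 and +0.5 (2 to 3 N at the knob moves it out; it snaps into the nearest). The marked notch is the middle one (steel pointer on the quadrant, aluminium arrow on the housing's front). It starts in the right-hand one.
- lever_knob (a point): Centre of the lever's black ball knob, 24 mm diameter, 55 mm from lever_pivot; 105 mm above the bench when upright. At angle q it lies at lever_pivot + 55 mm x (sin q along the chest's y, cos q up).
- lever_pivot (a point): Pivot of the lever, fixed to the chest (same axes), 137 mm in front (-x) of its origin and 110 mm to the right (-y), 50 mm above the bench, in a grey housing 46 mm high; the round aluminium quadrant behind the lever reaches 80 mm high, its pointer 88 mm.
- roll: Bystander: white cotton roll standing on end, 63 mm across, 35 mm high, origin under its centre. Leave alone.
- timer: Bystander: white dial timer with a red knob, 48 x 64 x 50 mm, origin under its centre. Leave alone.
- tweezers: Bystander: steel tweezers lying flat, 124 mm long (their y), 16 mm wide, 8 mm high, origin at the centre of the underside. Leave alone.
- syringe1_mid (a point): Centre of a dosing syringe lying on its side: 134 mm long along its y axis, axis 11 mm above what it lies on. Thumb plate at y -67 mm, finger flange 28 x 22 mm at y -30, round barrel 17.6 mm diameter from -30 to +50, tip at +67; take it by the barrel, between y -15 and +35. 30 g. Two to four of the four are present.
- syringe2_mid (a point): Centre of a dosing syringe lying on its side: 134 mm long along its y axis, axis 11 mm above what it lies on. Thumb plate at y -67 mm, finger flange 28 x 22 mm at y -30, round barrel 17.6 mm diameter from -30 to +50, tip at +67; take it by the barrel, between y -15 and +35. 30 g. Two to four of the four are present.
- syringe3_mid (a point): Centre of a dosing syringe lying on its side: 134 mm long along its y axis, axis 11 mm above what it lies on. Thumb plate at y -67 mm, finger flange 28 x 22 mm at y -30, round barrel 17.6 mm diameter from -30 to +50, tip at +67; take it by the barrel, between y -15 and +35. 30 g. Two to four of the four are present.
- syringe4_mid (a point): Centre of a dosing syringe lying on its side: 134 mm long along its y axis, axis 11 mm above what it lies on. Thumb plate at y -67 mm, finger flange 28 x 22 mm at y -30, round barrel 17.6 mm diameter from -30 to +50, tip at +67; take it by the barrel, between y -15 and +35. 30 g. Two to four of the four are present.
Not all that is in view belongs to the job. What is shaped like the part that bears syringe2_mid but blue or yellow is not meant.

How it is judged:
By the outcome, as a careful person would: the job done as asked, in the order asked, and still so for the second after the job is handed in, with the robot touching nothing.
Of syringe1, syringe2, syringe3, syringe4 only 2 to 4 are there at a start; the rules pass over those that are not, and their reading is None.
At some moment in a run one of syringe1, syringe2, syringe3, syringe4 may be knocked a few centimetres aside while the robot is not near it.
It also fails if it takes over 210 s, if anything falls off the work surface, if the arm or the gripper's body presses on something with over 40 N, if the wrist force passes 120 N, or if a joint passes its speed limit or range.

## Working session

There is one attempt and no reset: what is moved stays moved. The work goes in short steps, Python scripts to look and compute and a tool call to move; the robot and the scene stay as the last step left them, time stands still between calls to the robot, and variables do not carry over. Pictures are saved under pics/ and viewed, and the job is handed in when it is done.

Besides the shell and the picture viewer there is one more tool, called after ">>>" as name(argument=value, ...) on one line, values as JSON. move_arm: Moves the arm, as the interface text tells. Its arguments: {"type":"object","properties":{"motion":{"type":"array","items":{"type":"array","items":{"type":"number"}}},"grip":{"type":"number"},"grip_force":{"type":"number"}},"required":["motion"]}

```bash
ls; mkdir -p pics
cat > h.py <<'E'
import numpy as np, cv2
from station import env
def cap(n):
    return env.read_camera(n)
def ray(c,u,v):
    K=np.array(c['intrinsics']);k1=c['k1']
    d=np.array([(u-K[0,2])/K[0,0],(v-K[1,2])/K[1,1]])
    s=d.copy()
    for _ in range(30): s=d/(1+k1*(s@s))
    E=np.array(c['extrinsics'])
    D=E[:3,:3]@np.array([s[0],-s[1],-1.]);return E[:3,3],D
def pt(c,u,v,z):
    o,D=ray(c,u,v);t=(z-o[2])/D[2];return o+t*D
def proj(c,p):
    E=np.array(c['extrinsics']);K=np.array(c['intrinsics'])
    q=E[:3,:3].T@(np.array(p,float)-E[:3,3]);s=np.array([q[0],-q[1]])/-q[2]
    s=s*(1+c['k1']*(s@s));return K[0,0]*s[0]+K[0,2],K[1,1]*s[1]+K[1,2]
def save(img,n,crop=None,f=1):
    if crop: x0,y0,x1,y1=crop; img=img[y0:y1,x0:x1]
    if f!=1: img=cv2.resize(img,None,fx=f,fy=f,interpolation=cv2.INTER_CUBIC)
    cv2.imwrite('pics/'+n+'.png',cv2.cvtColor(np.ascontiguousarray(img),cv2.COLOR_RGB2BGR))
E
python3 - <<'E'
from h import *
for n in('scene','top'):
    c=cap(n);save(c['pixels'],n+'0',None,1.5);print(n,np.array(c['extrinsics']).round(2).tolist(),np.array(c['intrinsics']).tolist(),c['k1'])
s=env.sense();print(s);print(env.grip_depth)
E
```

```text
pics
scene [[0.61, 0.59, -0.53, -249.31], [-0.79, 0.46, -0.41, -716.9], [0.0, 0.67, 0.74, 1322.94], [0.0, 0.0, 0.0, 1.0]] [[490.04017500348925, 0.0, 252.80319297008938], [0.0, 490.04017500348925, 185.5546033757714], [0.0, 0.0, 1.0]] 0.06755115565461531
top [[0.01, 0.99, -0.17, 432.92], [-1.0, 0.0, -0.01, -63.7], [-0.01, 0.17, 0.99, 1261.02], [0.0, 0.0, 0.0, 1.0]] [[383.66831897805486, 0.0, 251.88925764709853], [0.0, 383.66831897805486, 195.34626143597893], [0.0, 0.0, 1.0]] -0.05379689094185646
{'time_s': 0.1, 'qpos': array([ 1.13020730e+00,  1.16412437e-01,  1.44221163e+00, -2.38724344e-05,
        1.58398492e+00, -3.78237180e-02]), 'qd': array([-8.40751804e-04, -2.02606131e-03, -4.47943179e-04, -1.16140746e-03,
       -1.27992483e-03,  3.32495414e-05]), 'joint_torque': array([ 2.24192794e-03, -7.22898316e+01, -6.23858285e+01,  7.81901577e-02,
        2.27701507e-02, -5.94422977e-05]), 'position': array([264.52550353, 620.80527643, 217.98807819]), 'tool_rot': array([-1.08805073e-04,  2.00024357e-01,  9.79790793e-01, -4.96523951e-04]), 'ft_force': array([ 0.03727304,  0.01270164, -0.73898838]), 'wrist_torque': array([-0.00050926, -0.04116258,  0.00942044]), 'grip_width': 93.05375277881201}
18.8
```

View pics/scene0.png

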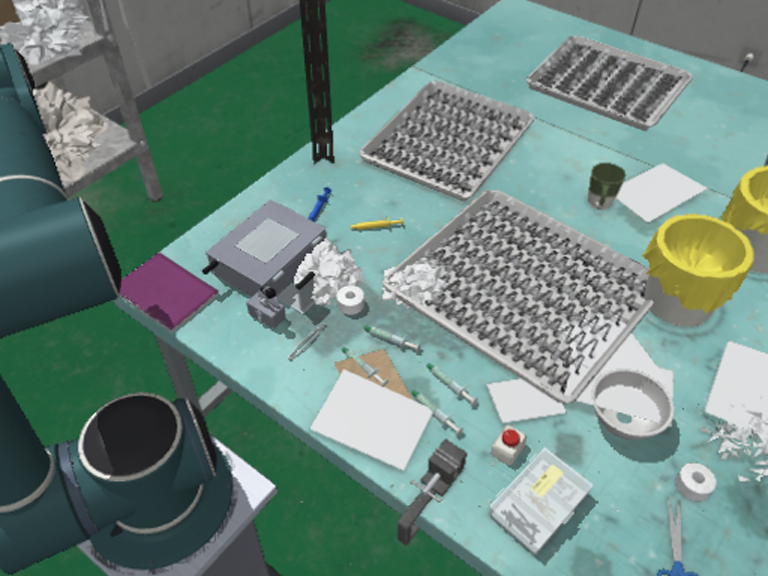

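View pics/top0.png

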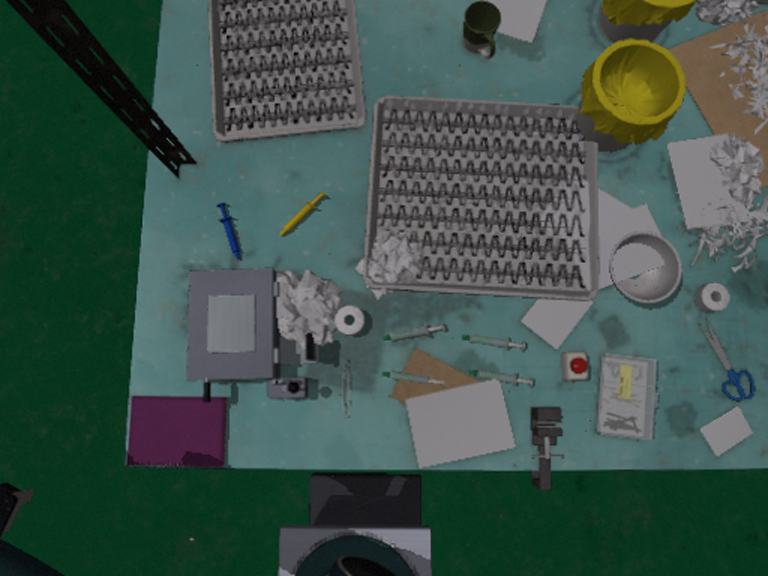

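Top view, at 1.5x: four clear syringes with green caps lie at about (415,333), (497,342), (415,378) and (500,377). The blue one (229,230) and the yellow one (303,214) are decoys. I'll enlarge to confirm and measure.

Run:
```python
from h import *
c=cap('top');save(c['pixels'],'topbox',(110,170,260,290),5);save(c['pixels'],'topsyr',(240,200,380,270),5.5)
```

```text
(no output)
```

View pics/topbox.png

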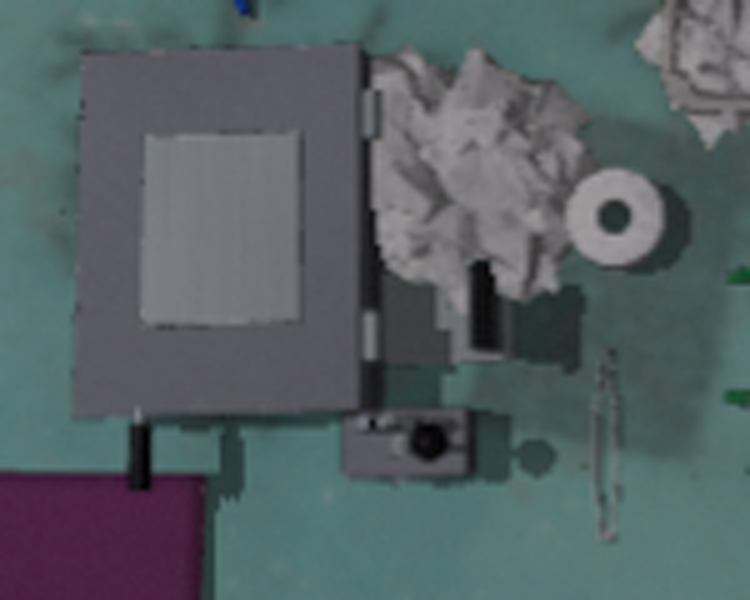

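View pics/topsyr.png

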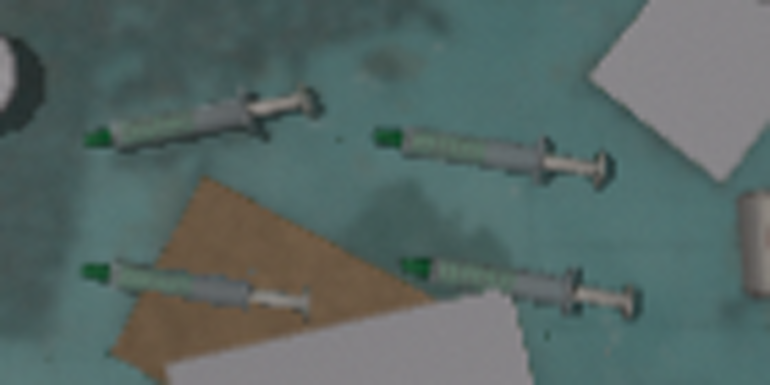

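Run:
```python
from h import *
c=cap('top');
P=lambda u,v,z:pt(c,110+u/5,170+v/5,z)[:2].round(1)
for n,u,v,z in [('FL',82,54,74),('FR',361,44,74),('NL',74,415,74),('NR',362,412,74),('barNear',140,489,70),('barFar',140,420,70),('knob',429,440,98.3),('roll',615,217,35),('twF',608,350,4),('twN',608,540,4),('padF',482,262,93),('padN',487,352,93)]:print(n,P(u,v,z))
S=lambda u,v,z:pt(c,240+u/5.5,200+v/5.5,z)[:2]
for t,p in [((85,139),(318,102)),((375,136),(610,170)),((83,271),(306,303)),((403,266),(637,303))]:
    a=S(*t,11);b=S(*p,11);d=(a-b);print('syr tip',a.round(1),'plate',b.round(1),'mid',((a+b)/2).round(1),np.linalg.norm(d).round(1),np.degrees(np.arctan2(d[1],d[0])).round(1))
```

```text
FL [681.6 353. ]
FR [688.4 173.8]
NL [453.5 344.5]
NR [457.1 165. ]
barNear [408.8 302.1]
barFar [450.9 304.2]
knob [440.2 119.3]
roll [583.4  13.2]
twF [499.8  18.5]
twN [377.9  16.9]
padF [548.2  90.7]
padN [493.4  86.3]
syr tip [547.7 -59.1] plate [ 570.2 -197.6] mid [ 559.  -128.4] 140.3 99.3
syr tip [ 550.1 -231.1] plate [ 530.3 -370.1] mid [ 540.2 -300.6] 140.4 81.9
syr tip [469.9 -58.3] plate [ 451.9 -189. ] mid [ 460.9 -123.6] 131.9 82.1
syr tip [ 473.6 -246.3] plate [ 452.3 -383.3] mid [ 463.  -314.8] 138.7 81.2
```

All four candidates are clear with green caps, so they are the real syringes. The box origin is about (571,259) with a yaw of 2.1°. Next I'll move over the hatch grip.

>>> move_arm(motion=[[40,-30,0,7],[70,-65,0,14],[95,-100,0,20],[120,-138,0,25],[135,-175,0,25]], grip=45, grip_force=30)

```text
time_s: 0.62
position: [393.9, 458.4, 217.7]
tool_rot: [-0.0, -0.02, 1.0, -0.001]
ft_force: [-0.2, 0.2, -0.3]
grip_width: 64.4
```

>>> move_arm(motion=[[10,-40,-10,0],[18,-80,-20,0],[26,-115,-35,0],[26,-145,-50,0],[26,-155,-60,0]])

```text
time_s: 1.03
position: [419.8, 300.0, 156.4]
tool_rot: [-0.0, -0.019, 1.0, -0.001]
ft_force: [-0.8, 0.0, -0.5]
grip_width: 45.0
```

>>> move_arm(motion=[[0,0,0,0],[0,0,0,0],[0,0,0,0],[0,0,0,0],[0,0,0,0]])

```text
time_s: 1.45
position: [419.8, 301.2, 157.0]
tool_rot: [-0.0, -0.019, 1.0, -0.001]
ft_force: [-0.9, 0.6, -0.1]
grip_width: 45.0
```

>>> move_arm(motion=[[0,2,-30,0],[0,2,-60,0],[0,2,-85,0],[0,2,-99,0],[0,2,-99,0]])

```text
time_s: 1.87
position: [418.4, 303.1, 54.9]
tool_rot: [-0.002, -0.02, 1.0, -0.002]
ft_force: [-0.3, -0.3, 0.1]
grip_width: 44.9
```

>>> move_arm(motion=[[0,0,0,0],[0,0,0,0],[0,0,0,0],[0,0,0,0],[0,0,0,0]], grip=0)

```text
time_s: 2.28
position: [418.8, 303.3, 55.8]
tool_rot: [-0.001, -0.02, 1.0, -0.002]
ft_force: [-0.5, -0.6, -0.2]
grip_width: 15.9
```

```bash
cat > hatch.py <<'E'
# print rows for hatch circle from current pose: args q0 q1.. measured
import sys
from h import *
yaw=np.radians(2.1)
def arc(q,r=140): # chest->world direction
    return np.array([-np.sin(yaw)*np.cos(q)*r,np.cos(yaw)*np.cos(q)*r,np.sin(q)*r])
E
python3 - <<'E'
from hatch import *
c=cap('scene');save(c['pixels'],'s1',(60,120,260,270),4);print(env.sense()['position'],env.sense()['ft_force'],env.sense()['grip_width'])
q=np.arange(0,2.75,.07)
for i in q: print(round(i,2),(arc(i)-arc(0)).round(1))
E
```

```text
[418.74540044 304.41057237  55.9328004 ] [ 0.65248268 11.97448865 -1.16222664] 13.124248228177045
0.0 [0. 0. 0.]
0.07 [ 0.  -0.3  9.8]
0.14 [ 0.1 -1.4 19.5]
0.21 [ 0.1 -3.1 29.2]
0.28 [ 0.2 -5.4 38.7]
0.35 [ 0.3 -8.5 48. ]
0.42 [  0.4 -12.2  57.1]
0.49 [  0.6 -16.5  65.9]
0.56 [  0.8 -21.4  74.4]
0.63 [  1.  -26.9  82.5]
0.7 [  1.2 -32.9  90.2]
0.77 [  1.4 -39.5  97.5]
0.84 [  1.7 -46.5 104.3]
0.91 [  2.  -54.  110.5]
0.98 [  2.3 -62.  116.3]
1.05 [  2.6 -70.3 121.4]
1.12 [  2.9 -79.  126. ]
1.19 [  3.2 -87.9 130. ]
1.26 [  3.6 -97.1 133.3]
1.33 [   3.9 -106.5  136. ]
1.4 [   4.3 -116.1  138. ]
1.47 [   4.6 -125.8  139.3]
1.54 [   5.  -135.6  139.9]
1.61 [   5.3 -145.4  139.9]
1.68 [   5.7 -155.2  139.2]
1.75 [   6.  -164.8  137.8]
1.82 [   6.4 -174.4  135.7]
1.89 [   6.7 -183.8  132.9]
1.96 [   7.1 -193.   129.5]
2.03 [   7.4 -201.9  125.5]
2.1 [   7.7 -210.5  120.8]
2.17 [   8.  -218.8  115.6]
2.24 [   8.3 -226.7  109.8]
2.31 [   8.6 -234.2  103.5]
2.38 [   8.8 -241.2   96.6]
2.45 [   9.1 -247.7   89.3]
2.52 [   9.3 -253.6   81.5]
2.59 [   9.5 -259.1   73.4]
2.66 [   9.7 -263.9   64.8]
2.73 [   9.8 -268.1   56. ]
```

View pics/s1.png

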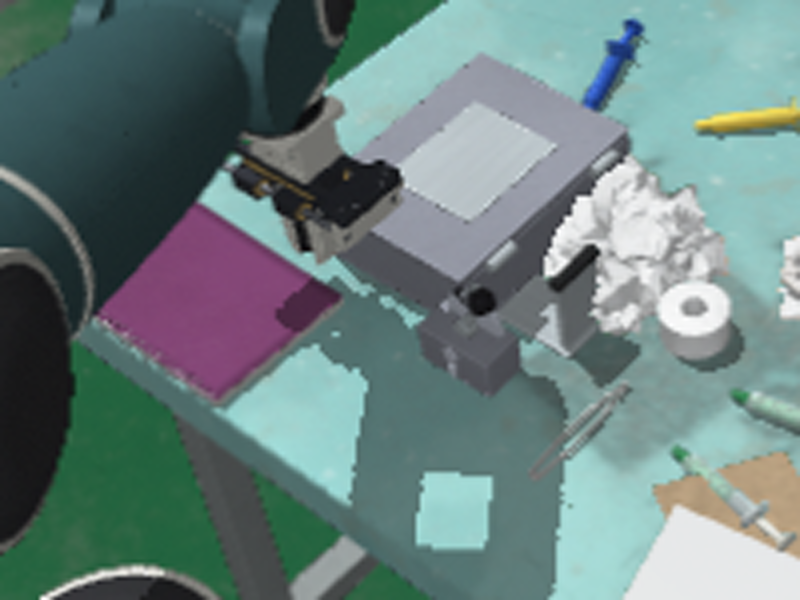

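>>> move_arm(motion=[[0,0,6,0],[0,-1,14,0],[0,-2,24,0],[0,-4,33,0],[0,-7,43,0]])

```text
time_s: 2.75
position: [418.7, 296.6, 99.5]
tool_rot: [-0.002, -0.02, 1.0, -0.001]
ft_force: [3.9, -7.2, -7.2]
grip_width: 13.3
```

>>> move_arm(motion=[[0,-3,9,0],[0,-7,18,0],[0,-12,26,0],[1,-17,34,0],[1,-23,42,0]])

```text
time_s: 3.17
position: [419.6, 273.6, 142.7]
tool_rot: [-0.002, -0.02, 1.0, -0.0]
ft_force: [0.7, 4.0, -1.6]
grip_width: 13.0
```

>>> move_arm(motion=[[0,-6,8,0],[0,-13,15,0],[1,-20,21,0],[1,-28,27,0],[1,-36,33,0]])

```text
time_s: 3.58
position: [420.9, 237.2, 176.9]
tool_rot: [-0.001, -0.02, 1.0, -0.0]
ft_force: [6.0, 1.4, -5.2]
grip_width: 13.0
```

>>> move_arm(motion=[[0,-9,4,0],[0,-18,8,0],[1,-27,12,0],[1,-36,15,0],[1,-46,17,0]])

```text
time_s: 4.0
position: [422.3, 190.9, 195.6]
tool_rot: [0.0, -0.02, 1.0, 0.001]
ft_force: [4.2, 4.1, 5.1]
grip_width: 13.2
```

>>> move_arm(motion=[[0,-9,0,0],[1,-19,1,0],[1,-29,1,0],[1,-39,0,0],[2,-48,-1,0]])

```text
time_s: 4.42
position: [424.0, 141.9, 195.1]
tool_rot: [0.0, -0.02, 1.0, 0.001]
ft_force: [-6.2, 2.4, 0.1]
grip_width: 12.7
```

>>> move_arm(motion=[[0,-9,-2,0],[0,-18,-5,0],[1,-28,-8,0],[1,-37,-12,0],[1,-46,-16,0]])

```text
time_s: 4.83
position: [425.2, 95.0, 178.5]
tool_rot: [0.0, -0.02, 1.0, 0.001]
ft_force: [6.7, 4.0, -4.5]
grip_width: 13.4
```

>>> move_arm(motion=[[0,-7,-5,0],[0,-14,-10,0],[0,-22,-16,0],[1,-29,-22,0],[1,-36,-30,0]])

```text
time_s: 5.25
position: [425.9, 58.2, 147.7]
tool_rot: [-0.0, -0.02, 1.0, 0.001]
ft_force: [0.3, 1.3, -0.2]
grip_width: 13.1
```

>>> move_arm(motion=[[0,-5,-6,0],[0,-9,-12,0],[0,-13,-18,0],[1,-16,-24,0],[1,-18,-28,0]])

```text
time_s: 5.67
position: [426.2, 39.4, 118.6]
tool_rot: [-0.001, -0.02, 1.0, -0.0]
ft_force: [-4.8, -4.9, 2.9]
grip_width: 13.1
```

>>> move_arm(motion=[[0,0,-1,0],[0,-1,-2,0],[0,-1,-3,0],[0,-2,-4,0],[0,-2,-5,0]])

```text
time_s: 6.08
position: [426.2, 37.1, 113.6]
tool_rot: [-0.001, -0.02, 1.0, -0.0]
ft_force: [-0.2, -7.1, 3.9]
grip_width: 13.0
```

>>> move_arm(motion=[[0,0,-1,0],[0,0,-2,0],[0,-1,-3,0],[0,-1,-3,0],[0,-1,-3,0]])

```text
time_s: 6.5
position: [426.3, 36.2, 111.4]
tool_rot: [-0.001, -0.02, 1.0, -0.0]
ft_force: [-5.2, -1.5, 10.3]
grip_width: 13.1
```

Run:
```python
from h import *
c=cap('scene');save(c['pixels'],'s2',(60,120,260,270),4);print(env.sense()['position'],env.sense()['ft_force'],env.sense()['grip_width'])
```

```text
[426.28334836  36.18798733 111.37440823] [-3.76002792 -2.07293169 11.13058356] 13.008496563104796
```

View pics/s2.png

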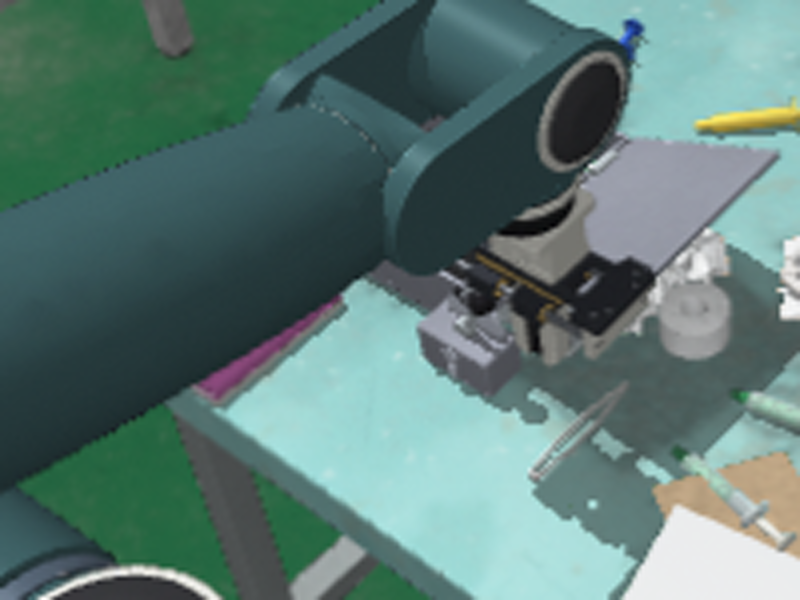

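The hatch is on its stop: the vertical force rises as I press. I'll release it and lift away.

>>> move_arm(motion=[[0,0,0,0],[0,0,0,0],[0,0,0,0],[0,0,0,0],[0,0,0,0]], grip=45)

```text
time_s: 6.97
position: [426.2, 36.2, 111.2]
tool_rot: [-0.001, -0.02, 1.0, -0.0]
ft_force: [0.8, 0.2, 0.7]
grip_width: 41.6
```

>>> move_arm(motion=[[0,0,20,0],[0,0,50,0],[0,0,80,0],[0,-20,110,-7],[0,-50,130,-14]])

```text
time_s: 7.38
position: [426.4, -13.0, 244.0]
tool_rot: [-0.0, 0.103, 0.995, 0.0]
ft_force: [0.4, -0.3, 0.6]
grip_width: 45.3
```

>>> move_arm(motion=[[15,-35,0,-7],[30,-70,0,-14],[45,-105,0,-21],[60,-140,0,-28],[70,-175,0,-35]])

```text
time_s: 7.8
position: [497.0, -190.0, 243.7]
tool_rot: [-0.0, 0.4, 0.916, 0.0]
ft_force: [-0.2, 0.6, -0.1]
grip_width: 45.4
```

>>> move_arm(motion=[[15,-35,0,-7],[30,-70,0,-14],[40,-105,0,-21],[50,-120,0,-28],[50,-120,0,-35]])

```text
time_s: 8.22
position: [547.7, -313.1, 242.1]
tool_rot: [-0.001, 0.661, 0.751, 0.0]
ft_force: [-0.5, 0.1, -0.6]
grip_width: 45.2
```

Run:
```python
from h import *
c=cap('scene');save(c['pixels'],'s3',(100,100,360,300),3);c=cap('top');save(c['pixels'],'t3',(110,140,410,300),2.6)
```

```text
(no output)
```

View pics/s3.png

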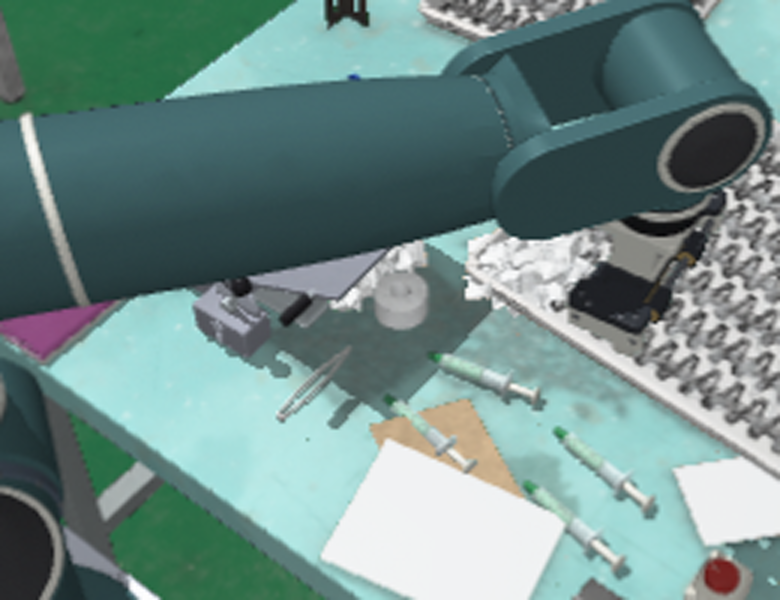

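View pics/t3.png

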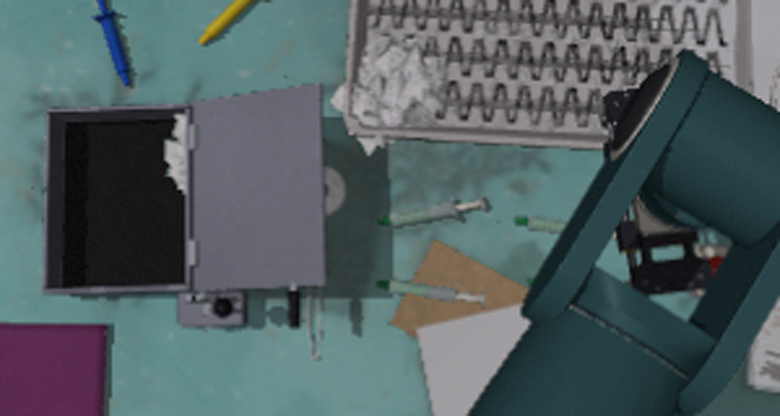

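The hatch rests open, and the top view shows the empty box at (120,205). All four syringes look unmoved. I'll check the green caps in both views.

```bash
cat >> h.py <<'E'
def caps(c,z=9):
    hsv=cv2.cvtColor(np.ascontiguousarray(c['pixels']),cv2.COLOR_RGB2HSV)
    m=cv2.inRange(hsv,(50,130,30),(75,255,255))
    n,l,st,ce=cv2.connectedComponentsWithStats(m)
    out=[]
    for i in range(1,n):
        if 5<=st[i,4]<60:
            p=pt(c,*ce[i],z)
            if 330<p[0]<800 and -600<p[1]<500: out.append((ce[i].round(1).tolist(),int(st[i,4]),p[:2].round(1).tolist()))
    return out
E
python3 - <<'E'
from h import *
for n in('scene','top'):
    for r in caps(cap(n)): print(n,r)
E
```

```text
scene ([245.0, 218.5], 6, [553.0, -64.7])
scene ([286.2, 244.0], 6, [553.1, -235.9])
scene ([276.0, 262.0], 7, [476.8, -250.4])
top ([257.6, 224.9], 7, [549.2, -66.0])
top ([310.5, 224.5], 8, [551.1, -239.0])
top ([256.9, 248.8], 8, [471.7, -64.1])
```

>>> move_arm(motion=[[-5,22,-30,-7],[-5,22,-70,-14],[-5,22,-110,-15],[-5,22,-145,-15],[-5,22,-180,-15]])

```text
time_s: 8.83
position: [541.6, -286.7, 62.3]
tool_rot: [-0.0, 0.747, 0.665, 0.001]
ft_force: [-0.2, -0.9, -0.2]
grip_width: 44.8
```

Run:
```python
from h import *
c=cap('scene');save(c['pixels'],'s4',(220,180,360,300),5);print(env.sense()['position'])
```

```text
[ 539.03455446 -285.349703     54.81750293]
```

View pics/s4.png

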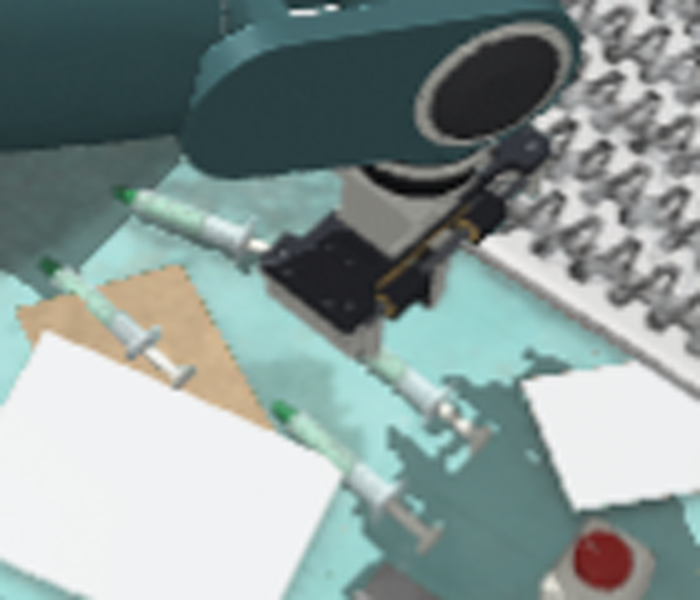

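>>> move_arm(motion=[[2,-5,-14,0],[3,-5,-28,0],[3,-5,-40,0],[3,-5,-48,0],[3,-5,-50,0]], grip_force=15)

```text
time_s: 9.3
position: [541.9, -290.0, 4.2]
tool_rot: [-0.004, 0.746, 0.665, -0.001]
ft_force: [-0.3, 0.8, 0.1]
grip_width: 45.0
```

>>> move_arm(motion=[[0,0,0,0],[0,0,0,0],[0,0,0,0],[0,0,0,0],[0,0,0,0]], grip=5)

```text
time_s: 9.72
position: [542.2, -290.2, 4.8]
tool_rot: [-0.004, 0.746, 0.665, -0.001]
ft_force: [-0.7, -0.5, 0.6]
grip_width: 17.6
```

>>> move_arm(motion=[[0,0,0,0],[0,0,0,0],[0,0,5,0],[0,0,15,0],[0,0,30,0]])

```text
time_s: 10.13
position: [541.7, -289.9, 34.8]
tool_rot: [-0.005, 0.746, 0.665, -0.001]
ft_force: [-0.1, -0.3, -1.4]
grip_width: 16.8
```

>>> move_arm(motion=[[0,0,40,0],[0,0,80,0],[0,10,120,0],[0,30,155,0],[0,60,180,0]])

```text
time_s: 10.55
position: [541.7, -230.6, 219.5]
tool_rot: [-0.003, 0.747, 0.665, -0.0]
ft_force: [0.7, -0.4, -0.0]
grip_width: 17.1
```

>>> move_arm(motion=[[8,38,6,2],[16,76,12,4],[24,114,18,6],[32,152,24,8],[40,192,28,9]])

```text
time_s: 10.97
position: [581.6, -36.9, 249.5]
tool_rot: [-0.002, 0.692, 0.722, -0.0]
ft_force: [0.4, -0.3, -0.0]
grip_width: 17.3
```

>>> move_arm(motion=[[8,38,0,0],[16,76,0,0],[24,114,0,0],[32,152,0,0],[40,192,0,0]])

```text
time_s: 11.38
position: [621.4, 156.9, 250.8]
tool_rot: [-0.002, 0.692, 0.722, 0.0]
ft_force: [-0.1, -0.4, 1.2]
grip_width: 17.0
```

```bash
cat >> h.py <<'E'
def st():
    s=env.sense();w,x,y,z=s['tool_rot'];print(s['time_s'],s['position'].round(1),'jaw',round((2*np.degrees(np.arctan2(y,x))-90+90)%180-90,1),s['ft_force'].round(1),round(s['grip_width'],1))
E
python3 -c "from h import *;st()"
```

```text
11.3833 [621.4 156.9 250.8] jaw 2.4 [-0.1 -0.4  1.2] 17.0
```

>>> move_arm(motion=[[8,40,-10,0],[16,80,-40,0],[22,110,-75,0],[24,122,-110,0],[24,122,-120,0]])

```text
time_s: 11.8
position: [644.2, 281.5, 126.9]
tool_rot: [-0.003, 0.691, 0.723, -0.001]
ft_force: [0.1, -0.1, -0.6]
grip_width: 17.2
```

>>> move_arm(motion=[[0,0,0,0],[0,0,0,0],[0,0,0,0],[0,0,0,0],[0,0,0,0]])

```text
time_s: 12.22
position: [644.9, 281.1, 129.3]
tool_rot: [-0.002, 0.692, 0.722, 0.0]
ft_force: [0.4, 0.6, -0.1]
grip_width: 17.1
```

Run:
```python
from h import *
st()
c=cap('scene');save(c['pixels'],'s5',(100,110,260,230),5);c=cap('top');save(c['pixels'],'t5',(110,140,270,260),5)
```

```text
12.2167 [644.9 281.1 129.3] jaw 2.5 [ 0.4  0.6 -0.1] 17.1
```

View pics/s5.png

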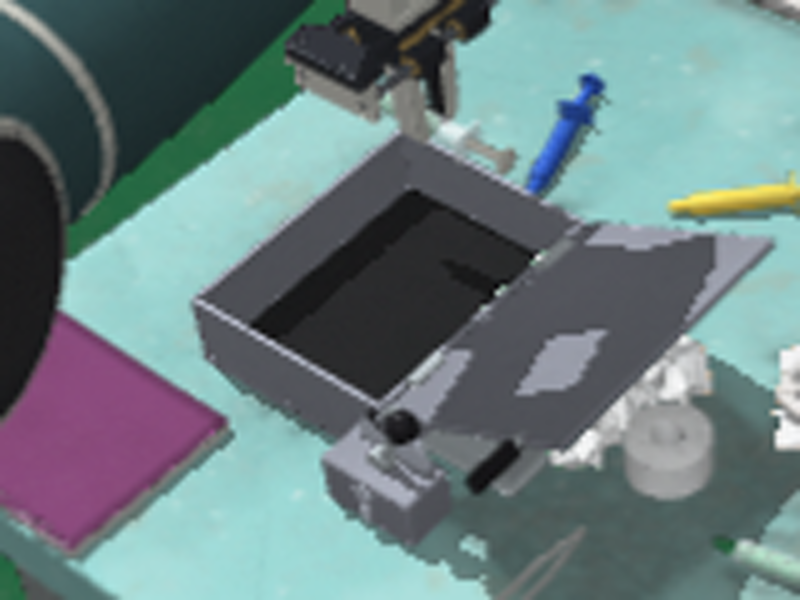

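View pics/t5.png

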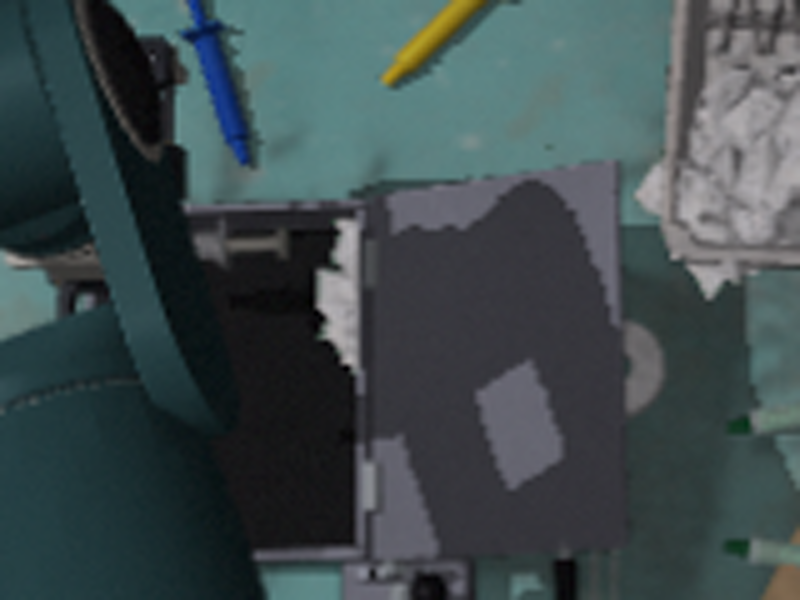

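Run:
```python
from h import *
c=cap('top')
y=np.radians(2.1)
def ch(p): d=p[:2]-np.array([571,259.5]);return (np.array([[np.cos(y),np.sin(y)],[-np.sin(y),np.cos(y)]])@d).round(1)
for z in(9,30,66):print(z,[ch(pt(c,110+u/5,140+v/5,z)) for u,v in((316,290),(335,225),(340,360))])
c=pt(c,110+287/5,140+245/5,129+8);print(ch(c))
```

```text
9 [array([ 64.5, -47.3]), array([108.1, -60. ]), array([ 17.1, -63.4])]
30 [array([ 60.9, -51.9]), array([103.8, -64.3]), array([ 14.3, -67.7])]
66 [array([ 54.7, -59.7]), array([ 96.3, -71.7]), array([  9.5, -75. ])]
[ 70.5 -57.4]
```

>>> move_arm(motion=[[0,2,-25,0],[0,2,-50,0],[0,2,-75,0],[0,2,-95,0],[0,2,-103,0]])

```text
time_s: 12.78
position: [643.4, 282.6, 22.0]
tool_rot: [-0.003, 0.691, 0.722, -0.002]
ft_force: [0.2, -0.5, -0.5]
grip_width: 17.3
```

>>> move_arm(motion=[[0,0,-2,0],[0,0,-5,0],[0,0,-9,0],[0,0,-10,0],[0,0,-10,0]])

```text
time_s: 13.2
position: [644.1, 282.8, 13.8]
tool_rot: [-0.003, 0.692, 0.722, -0.001]
ft_force: [-1.0, -1.3, 2.9]
grip_width: 16.7
```

Touched the floor lightly. Releasing a little, then lifting.

>>> move_arm(motion=[[0,0,0,0],[0,0,0,0],[0,0,0,0],[0,0,0,0],[0,0,0,0]], grip=26)

```text
time_s: 13.62
position: [644.1, 282.8, 13.8]
tool_rot: [-0.003, 0.691, 0.722, -0.001]
ft_force: [0.1, 0.1, -0.5]
grip_width: 25.7
```

>>> move_arm(motion=[[0,0,15,0],[0,0,40,0],[0,0,75,0],[0,0,115,0],[0,0,150,0]])

```text
time_s: 14.03
position: [644.0, 282.8, 167.5]
tool_rot: [-0.002, 0.691, 0.722, -0.0]
ft_force: [1.4, -0.4, 0.1]
grip_width: 26.3
```

>>> move_arm(motion=[[-8,-38,20,0],[-16,-76,40,0],[-24,-114,60,0],[-32,-152,75,0],[-40,-192,75,0]], grip=45)

```text
time_s: 14.45
position: [605.0, 95.9, 246.7]
tool_rot: [-0.001, 0.691, 0.723, 0.001]
ft_force: [1.2, 0.3, 0.1]
grip_width: 44.6
```

>>> move_arm(motion=[[-5,-38,0,0],[-10,-76,0,0],[-15,-114,0,0],[-20,-152,0,0],[-25,-192,0,0]])

```text
time_s: 14.87
position: [579.2, -97.5, 248.2]
tool_rot: [-0.0, 0.691, 0.723, 0.002]
ft_force: [0.2, -0.1, 0.6]
grip_width: 44.9
```

Run:
```python
from h import *
st()
for n in('scene','top'):
    c=cap(n)
    for r in caps(c): print(n,r)
    save(c['pixels'],n[0]+'6',(100,120,360,300) if n=='scene' else(110,140,380,300),3 if n=='scene' else 2.9)
```

```text
14.8667 [579.2 -97.5 248.2] jaw 2.6 [ 0.2 -0.1  0.6] 44.9
scene ([245.0, 218.5], 6, [553.0, -64.7])
scene ([275.8, 261.8], 6, [477.0, -249.6])
top ([136.3, 196.3], 10, [642.4, 339.0])
top ([257.5, 225.0], 8, [548.8, -65.8])
top ([315.2, 247.8], 13, [475.4, -252.9])
```

View pics/s6.png

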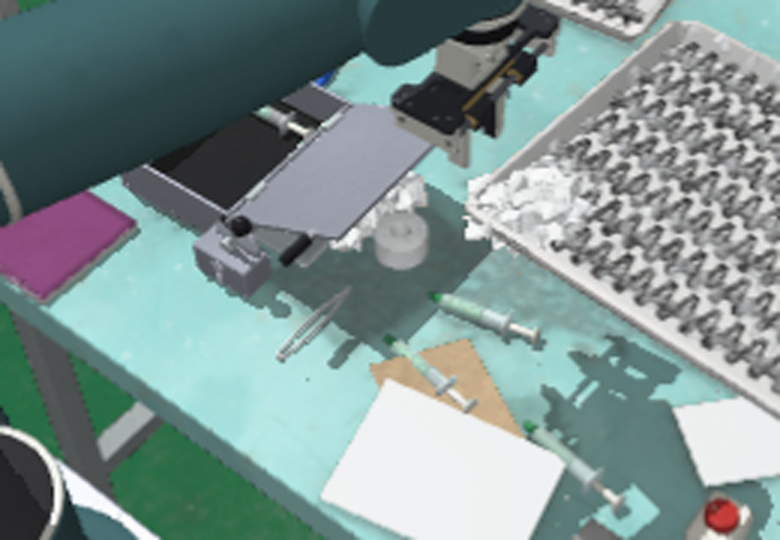

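View pics/t6.png

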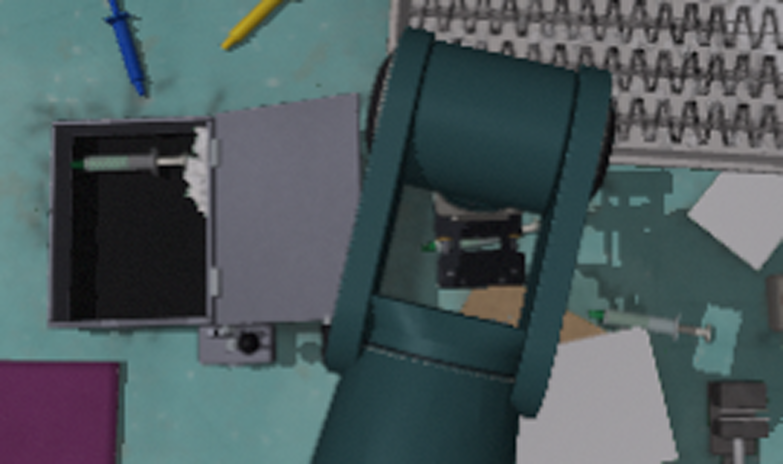

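>>> move_arm(motion=[[-10,-12,-35,6],[-20,-21,-75,7],[-20,-21,-115,7],[-20,-21,-145,7],[-20,-21,-160,7]])

```text
time_s: 15.38
position: [557.5, -120.8, 84.7]
tool_rot: [-0.002, 0.648, 0.762, 0.0]
ft_force: [-0.3, 0.2, -0.8]
grip_width: 44.9
```

>>> move_arm(motion=[[0,0,-10,0],[0,0,-20,0],[0,0,-30,0],[0,0,-40,0],[0,0,-45,0]])

```text
time_s: 15.8
position: [557.5, -120.7, 39.0]
tool_rot: [-0.002, 0.648, 0.762, 0.0]
ft_force: [-0.4, 0.2, -0.2]
grip_width: 44.8
```

Run:
```python
from h import *
st()
c=cap('scene');save(c['pixels'],'s7',(200,150,340,270),5)
```

```text
15.8 [ 557.5 -120.7   39. ] jaw 9.3 [-0.4  0.2 -0.2] 44.8
```

View pics/s7.png

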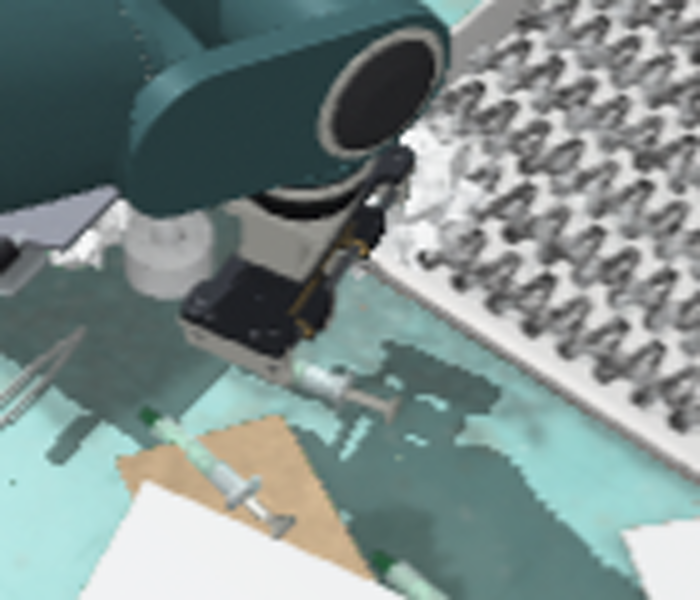

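>>> move_arm(motion=[[1,0,-7,0],[1,0,-14,0],[1,0,-21,0],[1,0,-28,0],[1,0,-34,0]])

```text
time_s: 16.27
position: [558.1, -120.6, 3.6]
tool_rot: [-0.003, 0.648, 0.762, 0.0]
ft_force: [-0.3, -0.2, -0.1]
grip_width: 45.1
```

>>> move_arm(motion=[[0,0,0,0],[0,0,0,0],[0,0,0,0],[0,0,0,0],[0,0,0,0]], grip=5)

```text
time_s: 16.68
position: [558.3, -120.7, 4.0]
tool_rot: [-0.002, 0.648, 0.762, 0.0]
ft_force: [0.3, 0.0, -0.2]
grip_width: 17.1
```

>>> move_arm(motion=[[0,0,0,0],[0,0,5,0],[0,0,20,0],[0,0,40,0],[0,0,70,0]])

```text
time_s: 17.1
position: [557.2, -120.4, 73.2]
tool_rot: [-0.004, 0.648, 0.762, -0.0]
ft_force: [-0.7, -0.3, -0.8]
grip_width: 17.1
```

>>> move_arm(motion=[[0,0,40,0],[0,0,80,0],[0,10,115,0],[0,35,145,0],[2,70,165,-3]])

```text
time_s: 17.52
position: [559.3, -51.1, 242.4]
tool_rot: [-0.002, 0.668, 0.744, 0.001]
ft_force: [1.0, -0.6, -0.5]
grip_width: 17.1
```

>>> move_arm(motion=[[4,38,5,-4],[8,76,10,-4],[12,114,10,-4],[16,152,10,-4],[20,192,10,-4]])

```text
time_s: 17.93
position: [579.0, 142.6, 253.2]
tool_rot: [-0.002, 0.694, 0.72, 0.001]
ft_force: [0.7, 0.8, -0.6]
grip_width: 17.2
```

```bash
python3 -c "from h import *;st()"
```

```text
17.9333 [579.  142.6 253.2] jaw 2.2 [ 0.7  0.8 -0.6] 17.2
```

>>> move_arm(motion=[[5,40,-10,0],[10,80,-40,0],[15,115,-75,0],[16,136,-110,0],[16,136,-145,0]])

```text
time_s: 18.35
position: [595.2, 280.6, 116.3]
tool_rot: [-0.001, 0.693, 0.721, 0.003]
ft_force: [1.8, 0.6, 0.4]
grip_width: 17.0
```

>>> move_arm(motion=[[0,0,-15,0],[0,0,-30,0],[0,0,-45,0],[0,0,-60,0],[0,0,-72,0]])

```text
time_s: 18.77
position: [595.5, 280.1, 43.8]
tool_rot: [-0.001, 0.693, 0.721, 0.003]
ft_force: [-0.3, -1.6, 0.5]
grip_width: 17.2
```

```bash
python3 -c "from h import *;st()"
```

```text
18.7667 [595.5 280.1  43.8] jaw 2.3 [-0.3 -1.6  0.5] 17.2
```

>>> move_arm(motion=[[0,-1,-10,0],[0,-1,-20,0],[0,-1,-26,0],[0,-1,-29,0],[0,-1,-30,0]])

```text
time_s: 19.18
position: [595.6, 279.1, 13.6]
tool_rot: [-0.001, 0.693, 0.721, 0.003]
ft_force: [-0.3, -0.1, 0.7]
grip_width: 17.0
```

>>> move_arm(motion=[[0,0,0,0],[0,0,0,0],[0,0,0,0],[0,0,0,0],[0,0,0,0]], grip=26)

```text
time_s: 19.6
position: [595.7, 279.2, 13.9]
tool_rot: [-0.001, 0.693, 0.721, 0.003]
ft_force: [-0.2, -0.4, -0.0]
grip_width: 25.8
```

>>> move_arm(motion=[[0,0,15,0],[0,0,40,0],[0,0,75,0],[0,0,115,0],[0,0,150,0]])

```text
time_s: 20.02
position: [595.6, 279.1, 167.7]
tool_rot: [-0.001, 0.693, 0.721, 0.004]
ft_force: [0.6, -0.0, 0.3]
grip_width: 26.1
```

>>> move_arm(motion=[[-5,-38,20,0],[-10,-76,40,0],[-15,-114,60,0],[-20,-152,75,0],[-25,-192,75,0]], grip=45)

```text
time_s: 20.43
position: [571.0, 90.2, 247.4]
tool_rot: [0.001, 0.693, 0.721, 0.006]
ft_force: [-0.1, -0.6, -0.4]
grip_width: 44.7
```

>>> move_arm(motion=[[-15,-38,0,-5],[-30,-76,0,-10],[-40,-114,0,-10],[-50,-152,0,-10],[-60,-190,0,-10]])

```text
time_s: 20.85
position: [509.8, -101.3, 249.0]
tool_rot: [0.002, 0.753, 0.658, 0.006]
ft_force: [1.3, 0.1, -0.1]
grip_width: 45.2
```

Run:
```python
from h import *
st()
for n in('scene','top'):
    c=cap(n)
    for r in caps(c): print(n,r)
    save(c['pixels'],n[0]+'8',(100,120,360,300) if n=='scene' else(110,140,380,300),3 if n=='scene' else 2.9)
```

```text
20.85 [ 509.8 -101.3  249. ] jaw -7.7 [ 1.3  0.1 -0.1] 45.2
scene ([276.0, 262.0], 7, [476.8, -250.4])
top ([136.3, 196.2], 11, [642.8, 339.1])
top ([135.5, 211.0], 11, [593.0, 338.8])
top ([256.2, 248.6], 5, [472.2, -61.9])
```

View pics/s8.png

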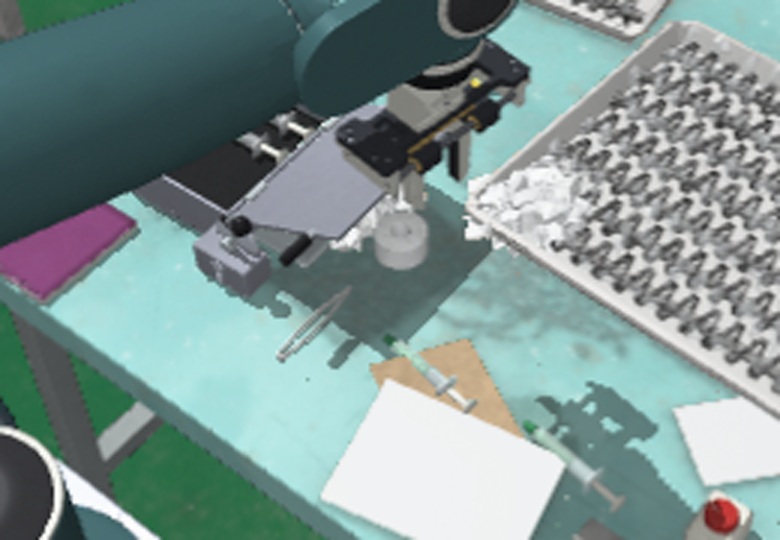

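View pics/t8.png

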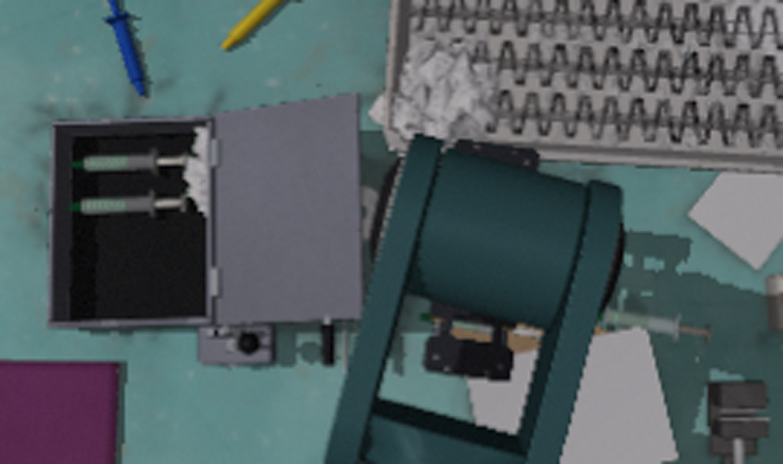

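>>> move_arm(motion=[[-20,-10,-30,0],[-40,-17,-65,0],[-47,-17,-105,0],[-47,-17,-145,0],[-47,-17,-165,0]])

```text
time_s: 21.37
position: [460.8, -120.1, 80.7]
tool_rot: [0.001, 0.755, 0.656, 0.005]
ft_force: [0.6, 0.5, -0.3]
grip_width: 45.2
```

>>> move_arm(motion=[[0,0,-15,0],[0,0,-30,0],[0,0,-40,0],[0,0,-45,0],[0,0,-45,0]])

```text
time_s: 21.78
position: [460.7, -119.9, 35.5]
tool_rot: [0.001, 0.754, 0.656, 0.005]
ft_force: [-0.4, 0.3, -0.2]
grip_width: 44.6
```

Run:
```python
from h import *
st()
c=cap('scene');save(c['pixels'],'s9',(200,170,340,290),5)
```

```text
21.7833 [ 460.7 -119.9   35.5] jaw -7.9 [-0.4  0.3 -0.2] 44.6
```

View pics/s9.png

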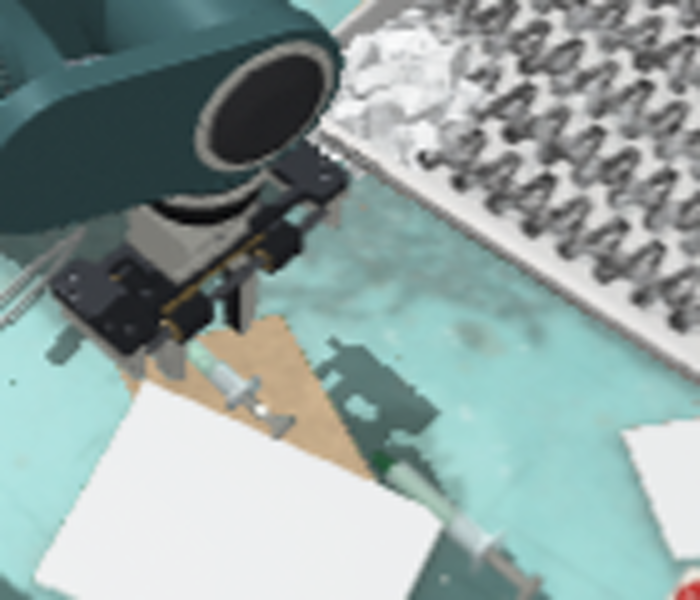

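Well straddled. Descend and grip.

>>> move_arm(motion=[[2,1,-8,0],[2,1,-16,0],[2,1,-24,0],[2,1,-30,0],[2,1,-31,0]])

```text
time_s: 22.25
position: [462.4, -118.8, 3.7]
tool_rot: [0.0, 0.754, 0.656, 0.005]
ft_force: [0.2, 0.2, -0.7]
grip_width: 44.9
```

>>> move_arm(motion=[[0,0,0,0],[0,0,0,0],[0,0,0,0],[0,0,0,0],[0,0,0,0]], grip=5)

```text
time_s: 22.67
position: [462.6, -118.9, 4.1]
tool_rot: [0.001, 0.754, 0.656, 0.005]
ft_force: [0.3, -0.5, 1.0]
grip_width: 17.2
```

>>> move_arm(motion=[[0,0,0,0],[0,0,5,0],[0,0,20,0],[0,0,40,0],[0,0,70,0]])

```text
time_s: 23.08
position: [461.5, -118.5, 73.4]
tool_rot: [-0.001, 0.754, 0.656, 0.004]
ft_force: [1.3, -0.4, 0.5]
grip_width: 17.0
```

>>> move_arm(motion=[[0,0,40,0],[0,0,80,0],[0,5,115,2],[5,30,145,6],[10,65,165,10]])

```text
time_s: 23.5
position: [471.7, -54.2, 242.4]
tool_rot: [0.001, 0.694, 0.72, 0.005]
ft_force: [0.8, -0.0, -0.2]
grip_width: 16.9
```

>>> move_arm(motion=[[9,38,5,0],[18,76,10,0],[27,114,10,0],[36,152,10,0],[45,192,10,0]])

```text
time_s: 23.92
position: [516.6, 139.7, 253.2]
tool_rot: [0.001, 0.694, 0.72, 0.005]
ft_force: [1.1, -1.2, 0.6]
grip_width: 17.1
```

>>> move_arm(motion=[[10,40,-10,0],[20,80,-40,0],[27,115,-75,0],[28,136,-110,0],[28,136,-145,0]])

```text
time_s: 24.33
position: [544.8, 277.0, 117.5]
tool_rot: [0.001, 0.694, 0.72, 0.006]
ft_force: [0.9, 0.7, 0.4]
grip_width: 17.2
```

```bash
python3 -c "from h import *;st()"
```

```text
24.3333 [544.8 277.  117.5] jaw 2.2 [0.9 0.7 0.4] 17.2
```

>>> move_arm(motion=[[0,-1,-15,0],[0,-1,-30,0],[0,-1,-45,0],[0,-1,-60,0],[0,-1,-74,0]])

```text
time_s: 24.75
position: [544.7, 276.0, 42.9]
tool_rot: [0.001, 0.694, 0.72, 0.006]
ft_force: [-0.5, -0.6, -0.4]
grip_width: 17.0
```

>>> move_arm(motion=[[0,0,-10,0],[0,0,-20,0],[0,0,-26,0],[0,0,-29,0],[0,0,-30,0]])

```text
time_s: 25.17
position: [544.8, 276.0, 13.0]
tool_rot: [0.001, 0.694, 0.72, 0.006]
ft_force: [-1.5, -0.2, 2.7]
grip_width: 16.7
```

>>> move_arm(motion=[[0,0,0,0],[0,0,0,0],[0,0,0,0],[0,0,0,0],[0,0,0,0]], grip=26)

```text
time_s: 25.58
position: [544.9, 276.1, 13.3]
tool_rot: [0.001, 0.694, 0.72, 0.007]
ft_force: [0.6, -0.3, 0.4]
grip_width: 26.0
```

>>> move_arm(motion=[[0,0,15,0],[0,0,40,0],[0,0,75,0],[0,0,115,0],[0,0,150,0]])

```text
time_s: 26.0
position: [544.7, 276.0, 165.7]
tool_rot: [0.001, 0.694, 0.72, 0.007]
ft_force: [0.5, 0.4, 0.8]
grip_width: 25.8
```

>>> move_arm(motion=[[-3,-38,20,0],[-6,-76,40,0],[-9,-114,60,0],[-12,-152,75,0],[-15,-192,75,0]], grip=45)

```text
time_s: 26.42
position: [530.1, 85.6, 244.2]
tool_rot: [0.003, 0.693, 0.721, 0.009]
ft_force: [0.7, -1.1, 0.4]
grip_width: 44.7
```

>>> move_arm(motion=[[-5,-40,0,-5],[-10,-80,0,-10],[-15,-120,0,-11],[-20,-160,0,-11],[-25,-200,0,-11]])

```text
time_s: 26.83
position: [504.4, -116.2, 244.6]
tool_rot: [0.004, 0.759, 0.651, 0.009]
ft_force: [1.1, -0.2, 1.1]
grip_width: 44.8
```

Run:
```python
from h import *
st()
for n in('scene','top'):
    c=cap(n)
    for r in caps(c): print(n,r)
    save(c['pixels'],n[0]+'10',(100,120,360,300) if n=='scene' else(110,140,380,300),3 if n=='scene' else 2.9)
```

```text
26.8333 [ 504.4 -116.2  244.6] jaw -8.8 [ 1.1 -0.2  1.1] 44.8
scene ([276.0, 262.0], 7, [476.8, -250.4])
top ([136.1, 196.2], 10, [642.8, 339.7])
top ([135.4, 211.1], 12, [592.7, 339.2])
top ([135.8, 226.4], 11, [542.0, 335.0])
```

View pics/s10.png

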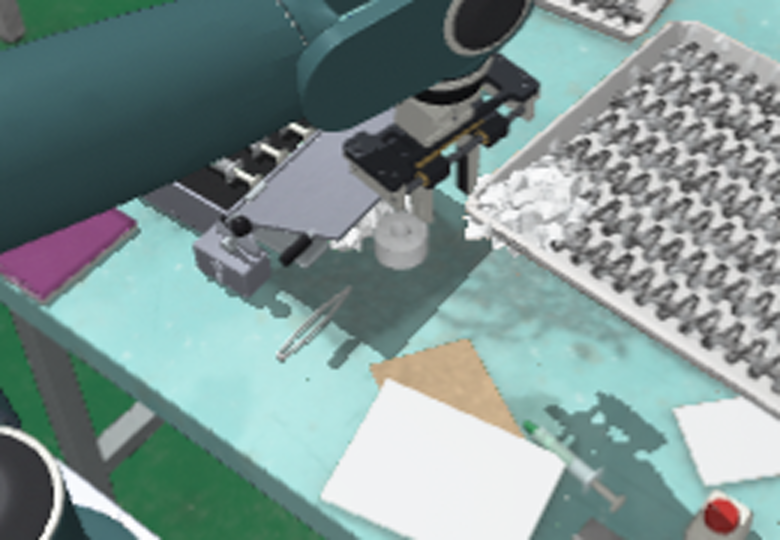

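View pics/t10.png

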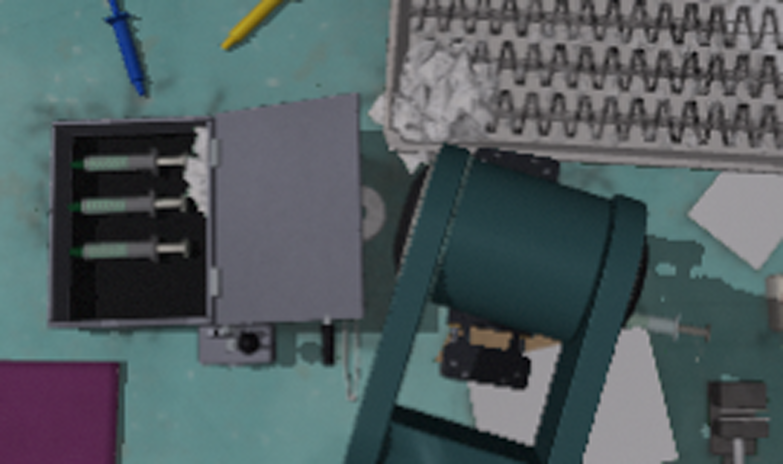

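>>> move_arm(motion=[[-8,-40,0,0],[-16,-80,0,0],[-24,-120,-20,0],[-33,-160,-40,0],[-38,-188,-65,0]])

```text
time_s: 27.35
position: [466.9, -304.0, 184.1]
tool_rot: [0.006, 0.761, 0.649, 0.008]
ft_force: [0.7, -0.3, 0.5]
grip_width: 45.0
```

>>> move_arm(motion=[[0,0,-35,0],[0,0,-70,0],[0,0,-105,0],[0,0,-125,0],[0,0,-135,0]])

```text
time_s: 27.77
position: [466.0, -302.7, 45.8]
tool_rot: [0.004, 0.761, 0.649, 0.008]
ft_force: [0.5, -0.4, 0.2]
grip_width: 45.2
```

Run:
```python
from h import *
st()
c=cap('scene');save(c['pixels'],'s11',(200,190,340,310),5)
```

```text
27.7667 [ 466.  -302.7   45.8] jaw -9.1 [ 0.5 -0.4  0.2] 45.2
```

View pics/s11.png

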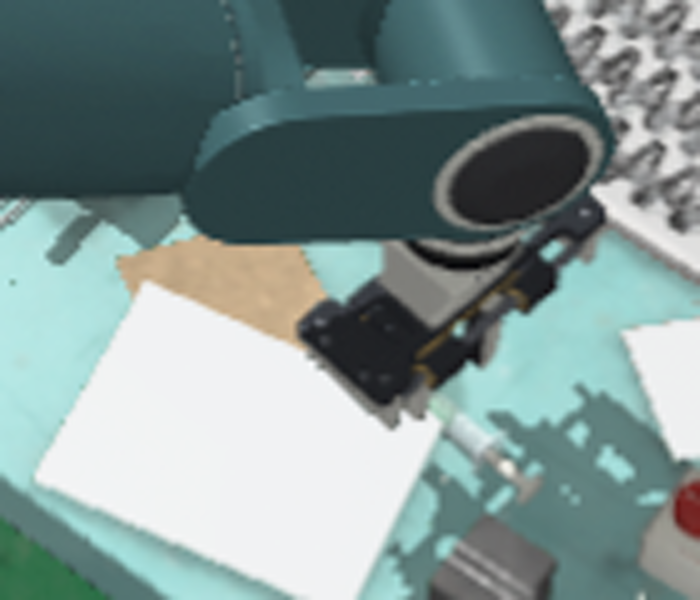

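>>> move_arm(motion=[[0,-2,-10,0],[0,-2,-20,0],[0,-2,-30,0],[0,-2,-39,0],[0,-2,-41,0]])

```text
time_s: 28.23
position: [465.7, -304.4, 3.2]
tool_rot: [0.003, 0.761, 0.649, 0.008]
ft_force: [-0.1, 1.2, -0.8]
grip_width: 45.2
```

>>> move_arm(motion=[[0,0,0,0],[0,0,0,0],[0,0,0,0],[0,0,0,0],[0,0,0,0]], grip=5)

```text
time_s: 28.65
position: [465.8, -304.6, 3.7]
tool_rot: [0.003, 0.761, 0.649, 0.008]
ft_force: [0.1, 0.6, 1.0]
grip_width: 16.9
```

>>> move_arm(motion=[[0,0,0,0],[0,0,5,0],[0,0,20,0],[0,0,40,0],[0,0,70,0]])

```text
time_s: 29.07
position: [464.9, -303.9, 72.9]
tool_rot: [0.002, 0.761, 0.649, 0.007]
ft_force: [0.4, 0.3, -0.7]
grip_width: 17.2
```

>>> move_arm(motion=[[0,0,40,0],[0,0,80,0],[0,5,115,2],[5,30,145,6],[10,65,165,11]])

```text
time_s: 29.48
position: [474.9, -239.7, 241.7]
tool_rot: [0.003, 0.695, 0.719, 0.008]
ft_force: [0.9, 0.6, -0.3]
grip_width: 17.0
```

>>> move_arm(motion=[[6,38,5,0],[12,76,10,0],[18,114,10,0],[24,152,10,0],[30,192,10,0]])

```text
time_s: 29.9
position: [504.7, -46.0, 252.5]
tool_rot: [0.003, 0.695, 0.719, 0.008]
ft_force: [1.3, -0.3, -0.6]
grip_width: 17.2
```

```bash
python3 -c "from h import *;st()"
```

```text
29.9 [504.7 -46.  252.5] jaw 1.9 [ 1.3 -0.3 -0.6] 17.2
```

>>> move_arm(motion=[[-2,38,0,0],[-4,76,0,0],[-6,114,0,0],[-8,152,0,0],[-9,192,0,0]])

```text
time_s: 30.32
position: [494.9, 147.7, 253.3]
tool_rot: [0.003, 0.695, 0.719, 0.008]
ft_force: [1.3, 0.8, -0.2]
grip_width: 17.0
```

>>> move_arm(motion=[[0,40,-10,0],[0,80,-40,0],[0,110,-75,0],[0,127,-110,0],[0,127,-140,0]])

```text
time_s: 30.73
position: [494.7, 277.7, 113.0]
tool_rot: [0.003, 0.694, 0.72, 0.01]
ft_force: [0.8, 0.7, -0.5]
grip_width: 17.2
```

```bash
python3 -c "from h import *;st()"
```

```text
30.7333 [494.7 277.7 113. ] jaw 2.1 [ 0.8  0.7 -0.5] 17.2
```

>>> move_arm(motion=[[0,-3,-15,0],[0,-3,-30,0],[0,-3,-45,0],[0,-3,-60,0],[0,-3,-70,0]])

```text
time_s: 31.15
position: [494.3, 274.5, 41.9]
tool_rot: [0.003, 0.694, 0.72, 0.009]
ft_force: [-0.5, -0.3, 0.1]
grip_width: 17.0
```

>>> move_arm(motion=[[0,0,-10,0],[0,0,-20,0],[0,0,-26,0],[0,0,-29,0],[0,0,-30,0]])

```text
time_s: 31.57
position: [494.4, 274.5, 12.3]
tool_rot: [0.003, 0.694, 0.72, 0.009]
ft_force: [-4.0, -2.7, 9.0]
grip_width: 17.0
```

>>> move_arm(motion=[[0,0,0,0],[0,0,0,0],[0,0,0,0],[0,0,0,0],[0,0,0,0]], grip=26)

```text
time_s: 31.98
position: [495.5, 274.7, 13.0]
tool_rot: [0.004, 0.694, 0.72, 0.01]
ft_force: [7.9, 0.7, -1.2]
grip_width: 26.0
```

>>> move_arm(motion=[[0,0,15,0],[0,0,40,0],[0,0,75,0],[0,0,115,0],[0,0,150,0]])

```text
time_s: 32.4
position: [495.5, 274.7, 165.5]
tool_rot: [0.004, 0.694, 0.72, 0.011]
ft_force: [0.2, 0.1, 0.3]
grip_width: 26.0
```

>>> move_arm(motion=[[-10,-38,20,7],[-25,-76,40,14],[-40,-114,60,21],[-50,-152,75,28],[-60,-190,75,35]], grip=45)

```text
time_s: 32.82
position: [439.2, 98.4, 242.1]
tool_rot: [0.003, 0.451, 0.892, 0.013]
ft_force: [0.9, -0.6, 0.3]
grip_width: 44.8
```

Run:
```python
from h import *
st()
for n in('scene','top'):
    c=cap(n)
    for r in caps(c): print(n,r)
    save(c['pixels'],n[0]+'12',(90,110,250,230) if n=='scene' else(110,140,270,260),5)
```

```text
32.8167 [439.2  98.4 242.1] jaw 36.4 [ 0.9 -0.6  0.3] 44.8
top ([136.3, 196.3], 10, [642.4, 339.0])
top ([135.4, 211.1], 12, [592.7, 339.2])
top ([135.7, 226.3], 9, [542.1, 335.5])
```

View pics/s12.png

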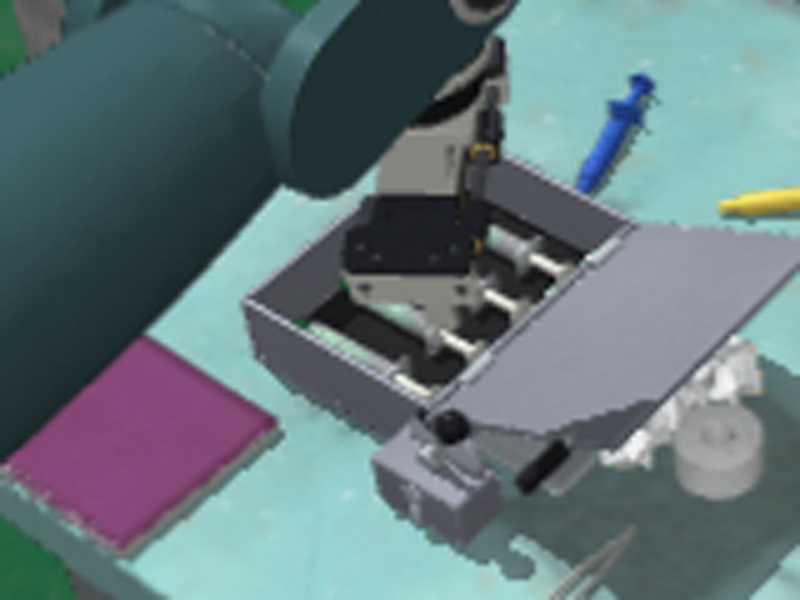

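View pics/t12.png

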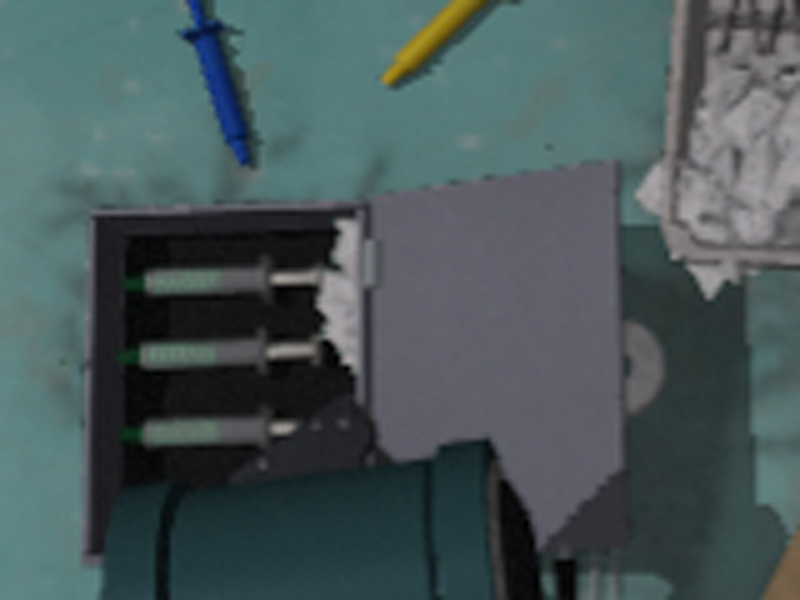

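All four syringes lie flat in the box, separated. Now close the hatch.

>>> move_arm(motion=[[-3,-12,0,7],[-6,-25,0,14],[-9,-38,0,21],[-11,-50,0,28],[-13,-62,0,35]])

```text
time_s: 33.33
position: [426.1, 33.9, 241.1]
tool_rot: [-0.001, 0.161, 0.987, 0.012]
ft_force: [0.2, 0.2, 0.5]
grip_width: 44.9
```

>>> move_arm(motion=[[0,0,-10,7],[0,0,-20,14],[0,0,-30,20],[0,0,-40,20],[0,0,-50,20]])

```text
time_s: 33.75
position: [426.3, 34.2, 190.4]
tool_rot: [-0.003, -0.011, 1.0, 0.012]
ft_force: [-0.1, 0.7, -0.3]
grip_width: 45.0
```

Run:
```python
from h import *
st()
c=cap('scene');save(c['pixels'],'s13',(130,150,250,250),6)
```

```text
33.75 [426.3  34.2 190.4] jaw -88.7 [-0.1  0.7 -0.3] 45.0
```

View pics/s13.png

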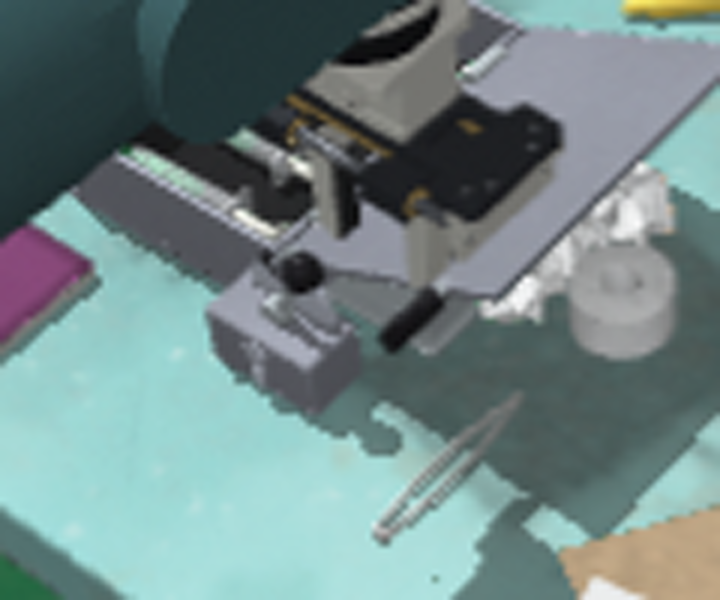

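>>> move_arm(motion=[[0,2,-20,1],[0,2,-40,1],[0,2,-60,1],[0,2,-75,1],[0,2,-78,1]])

```text
time_s: 34.22
position: [424.7, 36.3, 107.9]
tool_rot: [-0.006, -0.018, 1.0, 0.012]
ft_force: [-0.1, 0.5, -0.4]
grip_width: 45.1
```

>>> move_arm(motion=[[0,0,0,0],[0,0,0,0],[0,0,0,0],[0,0,0,0],[0,0,0,0]], grip=0, grip_force=30)

```text
time_s: 34.63
position: [425.1, 36.3, 108.7]
tool_rot: [-0.005, -0.018, 1.0, 0.012]
ft_force: [0.2, -0.1, 0.8]
grip_width: 16.1
```

>>> move_arm(motion=[[0,0,0,0],[0,0,0,0],[0,0,0,0],[0,0,0,0],[0,0,0,0]])

```text
time_s: 35.05
position: [425.0, 36.4, 108.7]
tool_rot: [-0.005, -0.018, 1.0, 0.012]
ft_force: [0.3, 3.0, -1.5]
grip_width: 12.7
```

Run:
```python
from hatch import *
st()
q0=2.70
for k in range(0,40): 
    q=q0-.07*k
    print(round(q,2),(arc(q)-arc(q0)).round(1),end=' ; ')
```

```text
35.05 [425.   36.4 108.7] jaw -87.9 [ 0.3  3.  -1.5] 12.7
2.7 [0. 0. 0.] ; 2.63 [-0.2  4.5  8.7] ; 2.56 [-0.4  9.6 17.1] ; 2.49 [-0.6 15.2 25.1] ; 2.42 [-0.8 21.5 32.6] ; 2.35 [-1.  28.2 39.8] ; 2.28 [-1.3 35.4 46.4] ; 2.21 [-1.6 43.  52.5] ; 2.14 [-1.9 51.1 58.1] ; 2.07 [-2.2 59.5 63.1] ; 2.0 [-2.5 68.3 67.5] ; 1.93 [-2.8 77.3 71.2] ; 1.86 [-3.2 86.6 74.4] ; 1.79 [-3.5 96.1 76.8] ; 1.72 [ -3.9 105.7  78.6] ; 1.65 [ -4.2 115.4  79.7] ; 1.58 [ -4.6 125.2  80.2] ; 1.51 [ -4.9 135.   79.9] ; 1.44 [ -5.3 144.7  79. ] ; 1.37 [ -5.7 154.4  77.4] ; 1.3 [ -6.  163.9  75.1] ; 1.23 [ -6.4 173.2  72.1] ; 1.16 [ -6.7 182.4  68.5] ; 1.09 [ -7.  191.2  64.3] ; 1.02 [ -7.3 199.7  59.5] ; 0.95 [ -7.6 207.9  54. ] ; 0.88 [ -7.9 215.6  48.1] ; 0.81 [ -8.2 223.   41.6] ; 0.74 [ -8.4 229.8  34.6] ; 0.67 [ -8.7 236.1  27.1] ; 0.6 [ -8.9 242.   19.2] ; 0.53 [ -9.1 247.2  10.9] ; 0.46 [ -9.2 251.8   2.3] ; 0.39 [ -9.4 255.9  -6.6] ; 0.32 [ -9.5 259.3 -15.8] ; 0.25 [ -9.6 262.  -25.2] ; 0.18 [ -9.7 264.1 -34.8] ; 0.11 [ -9.7 265.5 -44.5] ; 0.04 [ -9.8 266.3 -54.2] ; -0.03 [ -9.8 266.3 -64. ] ;
```

>>> move_arm(motion=[[0,3,6,0],[0,8,14,0],[0,13,22,0],[-1,19,30,0],[-1,26,37,0]])

```text
time_s: 35.47
position: [424.3, 60.7, 147.9]
tool_rot: [-0.005, -0.017, 1.0, 0.01]
ft_force: [-8.8, -25.7, 17.7]
grip_width: 13.0
```

```bash
cat > nx.py <<'E'
import sys
from hatch import *
p=env.sense()['position'];cy,cz=164.7,53.2
q=np.arctan2(p[2]-cz,p[1]-cy);print('q',q.round(3),'r',np.hypot(p[2]-cz,p[1]-cy).round(1),env.sense()['ft_force'].round(1))
d=float(sys.argv[1]);n=int(sys.argv[2])
for k in range(1,n+1):
    a=q-d*k;print(round(a,3),[round(v,1) for v in (420.1-np.sin(yaw)*140*np.cos(a)-p[0],cy+140*np.cos(a)-p[1],cz+140*np.sin(a)-p[2])])
E
python3 nx.py .07 5
```

```text
q 2.403 r 140.7 [ -8.8 -25.7  17.7]
2.333 [np.float64(-0.6), np.float64(7.3), np.float64(6.6)]
2.263 [np.float64(-0.9), np.float64(14.7), np.float64(13.1)]
2.193 [np.float64(-1.2), np.float64(22.4), np.float64(19.1)]
2.123 [np.float64(-1.5), np.float64(30.6), np.float64(24.5)]
2.053 [np.float64(-1.8), np.float64(39.1), np.float64(29.3)]
```

>>> move_arm(motion=[[0,7,7,0],[-0.5,14.5,13.5,0],[-1,22,19.5,0],[-1,30.5,25,0],[-1.5,39,30,0]])

```text
time_s: 35.88
position: [423.3, 99.5, 179.9]
tool_rot: [-0.004, -0.017, 1.0, 0.009]
ft_force: [3.0, -8.0, 5.7]
grip_width: 13.0
```

```bash
python3 nx.py .07 5
```

```text
q 2.046 r 142.5 [ 3.  -8.   5.7]
1.976 [np.float64(-1.1), np.float64(10.0), np.float64(2.0)]
1.906 [np.float64(-1.5), np.float64(19.1), np.float64(5.5)]
1.836 [np.float64(-1.8), np.float64(28.5), np.float64(8.4)]
1.766 [np.float64(-2.2), np.float64(38.0), np.float64(10.7)]
1.696 [np.float64(-2.5), np.float64(47.7), np.float64(12.2)]
```

>>> move_arm(motion=[[0,9.5,4,0],[-0.5,19,8,0],[-1,28,11,0],[-1.5,38,13,0],[-1.5,47.5,14.5,0]])

```text
time_s: 36.3
position: [421.9, 147.8, 195.2]
tool_rot: [-0.003, -0.017, 1.0, 0.009]
ft_force: [-0.3, -3.7, 2.9]
grip_width: 13.4
```

```bash
sed -i 's/53.2/55/' nx.py; python3 nx.py .07 5
```

```text
q 1.691 r 141.2 [-0.3 -3.7  2.9]
1.621 [np.float64(-1.6), np.float64(9.9), np.float64(-0.4)]
1.551 [np.float64(-1.9), np.float64(19.7), np.float64(-0.2)]
1.481 [np.float64(-2.3), np.float64(29.5), np.float64(-0.7)]
1.411 [np.float64(-2.6), np.float64(39.2), np.float64(-2.0)]
1.341 [np.float64(-3.0), np.float64(48.8), np.float64(-3.9)]
```

>>> move_arm(motion=[[0,9.5,0.5,0],[-0.5,19.5,0.5,0],[-1,29,0,0],[-1,39,-1,0],[-1.5,48,-3,0]])

```text
time_s: 36.72
position: [420.4, 197.0, 192.0]
tool_rot: [-0.003, -0.017, 1.0, 0.009]
ft_force: [3.1, -1.0, 4.3]
grip_width: 12.8
```

```bash
sed -i 's/,55$/,56/' nx.py; python3 nx.py .07 5
```

```text
q 1.338 r 139.8 [ 3.1 -1.   4.3]
1.268 [np.float64(-1.8), np.float64(9.5), np.float64(-2.4)]
1.198 [np.float64(-2.2), np.float64(18.7), np.float64(-5.7)]
1.128 [np.float64(-2.5), np.float64(27.7), np.float64(-9.5)]
1.058 [np.float64(-2.8), np.float64(36.4), np.float64(-14.1)]
0.988 [np.float64(-3.1), np.float64(44.8), np.float64(-19.2)]
```

>>> move_arm(motion=[[0,9.5,-2,0],[-0.5,18.5,-5.5,0],[-0.5,27.5,-9.5,0],[-1,36.5,-14,0],[-1,45,-19,0]])

```text
time_s: 37.13
position: [419.2, 242.8, 172.3]
tool_rot: [-0.003, -0.017, 1.0, 0.009]
ft_force: [-1.2, -1.4, 0.7]
grip_width: 13.3
```

```bash
python3 nx.py .07 5
```

```text
q 0.979 r 140.1 [-1.2 -1.4  0.7]
0.909 [np.float64(-2.2), np.float64(7.9), np.float64(-5.8)]
0.839 [np.float64(-2.5), np.float64(15.4), np.float64(-12.1)]
0.769 [np.float64(-2.8), np.float64(22.5), np.float64(-18.9)]
0.699 [np.float64(-3.0), np.float64(29.0), np.float64(-26.2)]
0.629 [np.float64(-3.2), np.float64(35.1), np.float64(-33.9)]
```

>>> move_arm(motion=[[0,8,-6,0],[-0.5,15.5,-12,0],[-0.5,22.5,-19,0],[-1,29,-26,0],[-1,35,-34,0]])

```text
time_s: 37.55
position: [418.2, 278.5, 137.6]
tool_rot: [-0.003, -0.017, 1.0, 0.009]
ft_force: [1.5, -0.8, 0.1]
grip_width: 12.9
```

```bash
python3 nx.py .06 5
```

```text
q 0.622 r 140.0 [ 1.5 -0.8  0.1]
0.562 [np.float64(-2.4), np.float64(4.7), np.float64(-7.0)]
0.502 [np.float64(-2.6), np.float64(8.9), np.float64(-14.2)]
0.442 [np.float64(-2.7), np.float64(12.8), np.float64(-21.7)]
0.382 [np.float64(-2.8), np.float64(16.1), np.float64(-29.4)]
0.322 [np.float64(-2.9), np.float64(19.0), np.float64(-37.3)]
```

>>> move_arm(motion=[[0,4.5,-7,0],[0,9,-14,0],[0,12.5,-21.5,0],[0,16,-29,0],[0,19,-37,0]])

```text
time_s: 37.97
position: [418.0, 297.6, 99.8]
tool_rot: [-0.004, -0.017, 1.0, 0.008]
ft_force: [-1.6, -3.4, -0.3]
grip_width: 13.3
```

```bash
python3 nx.py .05 5
```

```text
q 0.318 r 140.0 [-1.6 -3.4 -0.3]
0.268 [np.float64(-2.8), np.float64(2.1), np.float64(-6.7)]
0.218 [np.float64(-2.9), np.float64(3.7), np.float64(-13.5)]
0.168 [np.float64(-2.9), np.float64(5.1), np.float64(-20.4)]
0.118 [np.float64(-2.9), np.float64(6.1), np.float64(-27.3)]
0.068 [np.float64(-3.0), np.float64(6.7), np.float64(-34.2)]
```

>>> move_arm(motion=[[0,2,-7,0],[0,3.5,-13.5,0],[0,5,-20,0],[0,6,-27,0],[0,6.5,-33,0]])

```text
time_s: 38.38
position: [417.9, 304.3, 66.1]
tool_rot: [-0.004, -0.017, 1.0, 0.009]
ft_force: [-1.9, 1.5, 0.8]
grip_width: 13.1
```

>>> move_arm(motion=[[0,0,-2,0],[0,0.5,-4,0],[0,0.5,-6,0],[0,0.5,-8,0],[0,0.5,-9,0]])

```text
time_s: 38.8
position: [418.2, 304.9, 58.3]
tool_rot: [-0.003, -0.017, 1.0, 0.009]
ft_force: [-10.0, -6.1, 23.5]
grip_width: 12.5
```

```bash
python3 nx.py .01 5
```

```text
q 0.017 r 140.2 [-10.   -6.1  23.5]
0.007 [np.float64(-3.2), np.float64(-0.2), np.float64(-1.4)]
-0.003 [np.float64(-3.2), np.float64(-0.2), np.float64(-2.8)]
-0.013 [np.float64(-3.2), np.float64(-0.2), np.float64(-4.2)]
-0.023 [np.float64(-3.2), np.float64(-0.3), np.float64(-5.6)]
-0.033 [np.float64(-3.2), np.float64(-0.3), np.float64(-7.0)]
```

>>> move_arm(motion=[[0,0,0,0],[0,0,0,0],[0,0,0,0],[0,0,0,0],[0,0,0,0]], grip=45)

```text
time_s: 39.22
position: [418.2, 304.9, 58.2]
tool_rot: [-0.003, -0.017, 1.0, 0.009]
ft_force: [-0.5, -0.2, 0.0]
grip_width: 41.3
```

>>> move_arm(motion=[[0,0,20,0],[0,0,50,0],[0,0,85,0],[0,0,115,0],[0,0,130,0]])

```text
time_s: 39.63
position: [418.8, 305.3, 192.3]
tool_rot: [-0.002, -0.017, 1.0, 0.01]
ft_force: [0.6, -0.1, -0.8]
grip_width: 45.2
```

>>> move_arm(motion=[[-10,-38,0,0],[-10,-76,0,0],[-10,-114,0,0],[-10,-150,0,0],[-10,-190,0,0]])

```text
time_s: 40.05
position: [408.3, 114.2, 192.3]
tool_rot: [-0.001, -0.018, 1.0, 0.01]
ft_force: [1.5, -0.7, 0.0]
grip_width: 44.8
```

Run:
```python
from h import *
st()
for n in('scene','top'):
    c=cap(n)
    save(c['pixels'],n[0]+'14',(90,110,250,230) if n=='scene' else(110,160,270,280),5)
```

```text
40.05 [408.3 114.2 192.3] jaw -88.0 [ 1.5 -0.7  0. ] 44.8
```

View pics/s14.png

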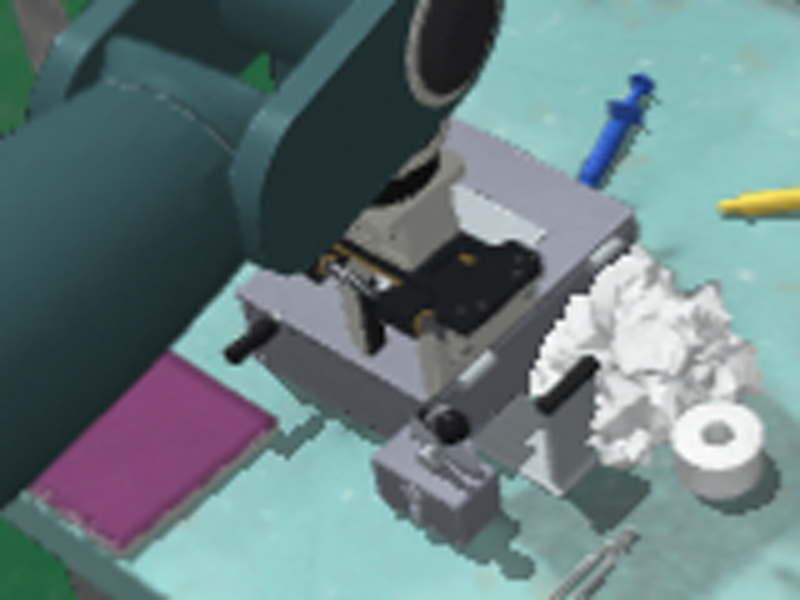

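View pics/t14.png

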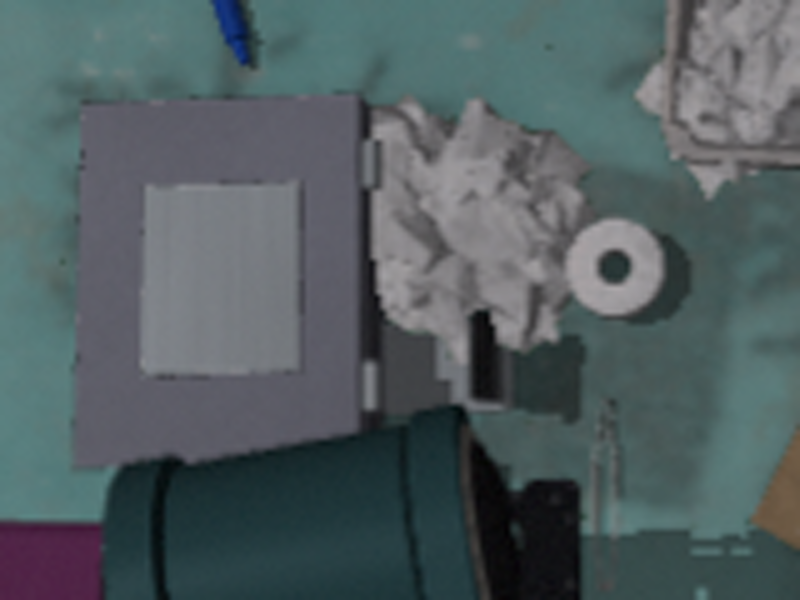

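Hatch shut: its corners match the first picture, and the bystanders are unmoved. Next the lever: I'll grip the knob at about (439,118,98).

>>> move_arm(motion=[[20,4,-10,0],[31,4,-25,0],[31,4,-45,0],[31,4,-60,0],[31,4,-65,0]])

```text
time_s: 40.57
position: [439.2, 115.5, 125.0]
tool_rot: [-0.003, -0.015, 1.0, 0.009]
ft_force: [-0.4, -0.5, 0.0]
grip_width: 44.8
```

Run:
```python
from h import *
st()
c=cap('scene');save(c['pixels'],'s15',(140,160,220,220),9)
```

```text
40.5667 [439.2 115.5 125. ] jaw -88.3 [-0.4 -0.5  0. ] 44.8
```

View pics/s15.png

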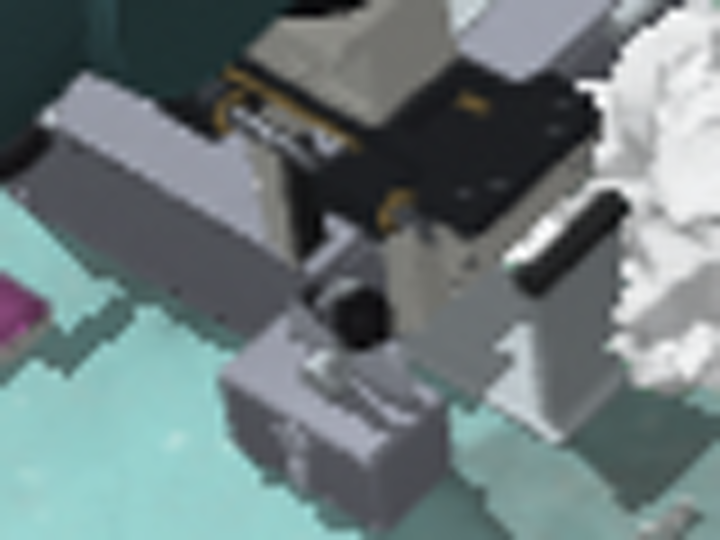

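>>> move_arm(motion=[[0,3,-8,0],[0,3,-16,0],[0,3,-24,0],[0,3,-32,0],[0,3,-35,0]])

```text
time_s: 41.03
position: [438.8, 118.5, 89.1]
tool_rot: [-0.003, -0.015, 1.0, 0.009]
ft_force: [-0.5, 0.6, -0.8]
grip_width: 45.0
```

>>> move_arm(motion=[[0,0,0,0],[0,0,0,0],[0,0,0,0],[0,0,0,0],[0,0,0,0]], grip=10, grip_force=15)

```text
time_s: 41.45
position: [439.0, 118.5, 89.5]
tool_rot: [-0.003, -0.015, 1.0, 0.009]
ft_force: [0.2, -0.7, 0.9]
grip_width: 22.7
```

>>> move_arm(motion=[[0,0,0,0],[0,0,0,0],[0,0,0,0],[0,0,0,0],[0,0,0,0]])

```text
time_s: 41.87
position: [439.0, 118.5, 89.5]
tool_rot: [-0.003, -0.015, 1.0, 0.009]
ft_force: [0.2, 0.3, 0.0]
grip_width: 23.0
```

>>> move_arm(motion=[[0,5,2.5,0],[-0.5,10,4.5,0],[-0.5,15.5,5.5,0],[-1,21,6.5,0],[-1,26.5,6.5,0]])

```text
time_s: 42.28
position: [438.5, 144.8, 97.0]
tool_rot: [-0.002, -0.015, 1.0, 0.009]
ft_force: [-0.2, -5.4, 6.1]
grip_width: 23.0
```

>>> move_arm(motion=[[0,0,0,0],[0,0,0,0],[0,0,0,0],[0,0,0,0],[0,0,0,0]])

```text
time_s: 42.7
position: [438.5, 144.8, 97.0]
tool_rot: [-0.002, -0.014, 1.0, 0.009]
ft_force: [1.1, 2.8, -3.6]
grip_width: 23.0
```

>>> move_arm(motion=[[0,0,0,0],[0,0,0,0],[0,0,0,0],[0,0,0,0],[0,0,0,0]], grip=45)

```text
time_s: 43.12
position: [438.5, 144.7, 97.0]
tool_rot: [-0.002, -0.014, 1.0, 0.009]
ft_force: [0.3, -0.4, 0.2]
grip_width: 44.6
```

>>> move_arm(motion=[[0,0,10,0],[0,0,30,0],[0,0,60,0],[0,0,90,0],[0,0,120,0]])

```text
time_s: 43.53
position: [438.3, 144.6, 219.2]
tool_rot: [-0.002, -0.014, 1.0, 0.009]
ft_force: [0.8, -0.6, 0.2]
grip_width: 45.2
```

>>> move_arm(motion=[[-10,38,10,0],[-20,76,20,0],[-30,114,30,0],[-40,152,40,0],[-50,190,40,0]])

```text
time_s: 43.95
position: [387.7, 336.5, 262.4]
tool_rot: [-0.0, -0.014, 1.0, 0.01]
ft_force: [0.7, 0.0, 0.0]
grip_width: 45.1
```

>>> move_arm(motion=[[-10,38,0,0],[-20,76,0,0],[-30,114,0,0],[-40,150,0,0],[-50,180,0,0]])

```text
time_s: 44.37
position: [336.5, 518.8, 263.0]
tool_rot: [-0.0, -0.015, 1.0, 0.01]
ft_force: [0.7, -0.3, -0.9]
grip_width: 45.0
```

Run:
```python
from h import *
st()
for n in('scene','top'):
    c=cap(n)
    save(c['pixels'],n[0]+'16',(130,130,230,230) if n=='scene' else(110,140,380,300),6 if n=='scene' else 2.9)
    print(n,[ [round(float(t),1) for t in proj(c,(439-55*np.sin(q)*.0366,144.7+55*np.sin(q),50+55*np.cos(q)))] for q in(-.5,0,.5)])
```

```text
44.3667 [336.5 518.8 263. ] jaw -88.3 [ 0.7 -0.3 -0.9] 45.0
scene [[179.9, 196.1], [173.6, 191.3], [167.9, 189.1]]
top [[196.1, 258.1], [187.0, 258.3], [178.7, 258.6]]
```

View pics/s16.png

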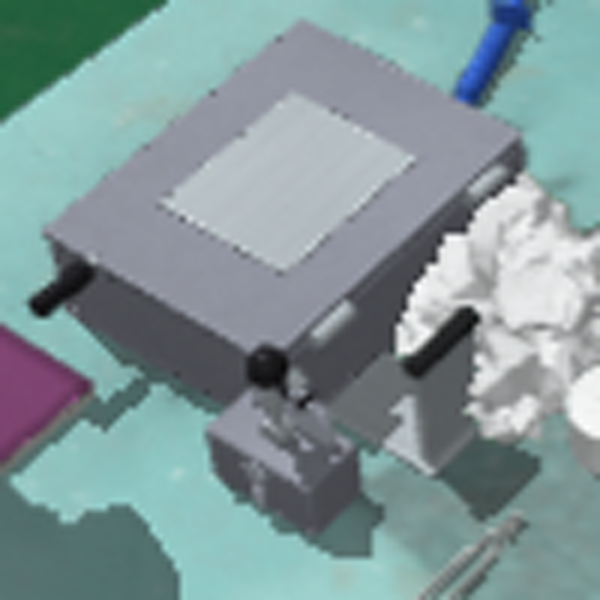

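View pics/t16.png

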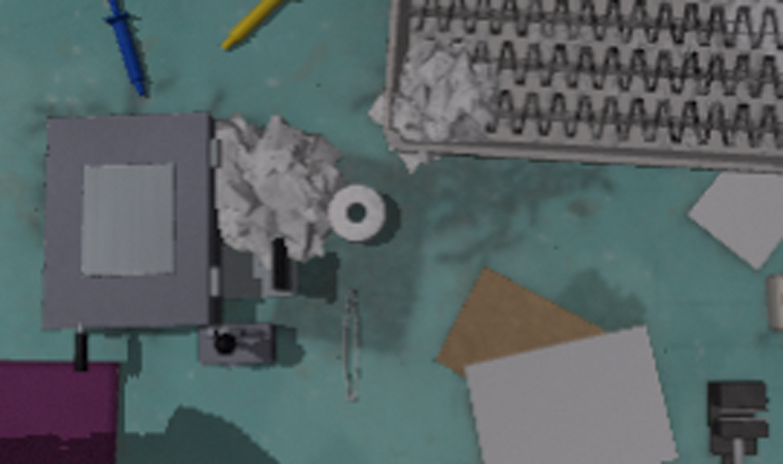

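The knob sits at (174.3,191.2) in the scene view and (187.6,258.6) in the top view. Both match the middle notch prediction, (173.6,191.3) and (187.0,258.3). The hatch is shut and nothing is left on the bench to load. Handing in.

```bash
python3 -c "
from station import env
print(env.sign_off())"
```

```text
the job is handed in; nothing more can be done
None
```

The job is handed in at about 44 s of the 210 s. I opened the hatch onto its stop, laid all four green-capped syringes flat and about 50 mm apart on the box floor, and lowered the hatch shut. Only then did I set the lever to the middle notch and let go.

**Final checks:**
- **Hatch:** its far-left corner sits at the same pixel as before the job. On closing, the hatch pushed back with about 23 N at a slightly higher grip reading than at the start (58 against 56 mm). I put that down to where the bar sat between the fingers.
- **Lever:** the knob is within 1 pixel of the middle notch position in both views.
- **Bystanders:** the cotton roll and tweezers look unmoved in the last top picture. The timer was mostly out of that picture. The blue and yellow decoys were left alone.
- **Forces:** the highest reading was about 32 N at the wrist, while swinging the hatch back. No syringe was knocked aside that I saw.

**One oddity:** a crumpled white wad appears to poke through the box's right wall. Two thumb plates end next to it. I felt no resistance there, and the syringes looked straight and flat before I closed the hatch.

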